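Load a heel and click the index stand round to its station

TASK

Put the thick oblong heel block into the nest on the index stand's turntable. Then work the stand's thumb lever gently, one click at a time, until the pointer of the turntable stands at the tall post. Turn the table with the lever only, never force the lever against its end stop, leave the other things on the bench alone, and let go of everything at the end.

Things in the scene. Friction and masses are not known exactly. Their poses are not given: they have to be found in the camera images.
- stand: The index stand: a heavy fixed round dark steel base, radius 126 mm, top face 36 mm above the bench; it carries the turntable, a thumb lever and four posts. Origin: centre of its underside, on the vertical axis about which turntable and lever both turn. More than 20 N from the robot on any part of it is too much.
- lever_rest (a point): Nominal middle of the resting thumb lever's paddle, 146 mm from the axis on the stand's own +y side, 60 mm up. The paddle is an upright steel plate, 6 mm thick, 30 mm wide along the radius, 32 to 88 mm up, on an arm 22 to 27 mm up. Its true rest is NOT measured: it is set up to 0.115 rad (17 mm) either way round the axis from this point, so find it by touch or camera.
- lever_click (a point): Where the paddle's middle would be at the click, if at rest it stood at lever_rest: 0.265 rad counter-clockwise (from above) about the axis; push it this way on its plain side (the ribbed rubber side leads). Let it spring back fully (within 2 mm; takes 0.3 s) before the next stroke. One stroke gives one click; there is no going back.
- post_ring (a point): Middle of the arc of four posts on the base's top, 114 mm from the axis, 40, 60, 80 and 100 degrees counter-clockwise of the stand's -x. Lever feel, from its rest: 1.5 to 2 N up to 9 mm (0.062 rad); quick rise to 8 to 12 N; fading to 2.5 N; at 37 to 40 mm (0.255 to 0.27 rad) the table snaps on one notch, force 2 N; hard end stop at 43 mm (0.295 rad).
- turntable: Aluminium disc, radius 95 mm, top 48 mm above the bench. Origin: on its vertical axis at bench height. Nest and pointer lie in its own -x direction. It rests only in notches 20 degrees apart; each click turns it one notch counter-clockwise seen from above. At the start its -x is along the stand's -x, so two to five clicks are needed.
- nest (a point): Centre of the floor of the nest on the turntable, 58 mm from the axis, 48 mm above the bench. Its frame is the turntable's (x along the radius). The nest is an oblong recess 44 mm along x and 56 mm along y inside, with a rim 8 mm high and 5 mm thick.
- pointer (a point): The point straight beyond the tip of the turntable's pointer (a small tongue outside the nest), 114 mm from the axis: it falls on the axis of a post when the pointer stands at that post.
- tall_post: The tall post, 10 mm diameter, 50 mm high, fixed upright on the stand; the three others are only 16 mm high. Origin: centre of its foot.
- heel: The heel block to load: an oblong block of stacked brown leather, 40 mm along its x, 52 mm along its y, 30 mm high, about 70 g, flat on the bench. Origin: centre of its underside. It fits the nest either way round.
- slim_heel: Not to be used: a thin heel piece of the same outline, 40 x 52 mm, only 10 mm high. Origin: centre of its underside.
- round_heel: Not to be used: a round heel, 48 mm diameter, 36 mm high. Origin: centre of its underside.
- glue_jar: Bystander: a jar 68 mm in diameter, 85 mm high, left of the stand. Origin: centre of its underside.
- hammer: Bystander: a hammer 260 mm long lying left of the stand. Origin: middle of its length, at bench height.
There are look-alikes about, which are no part of the job. Leave any blue or green look-alike of the heel alone.

How it is judged:
On the way, in this order (a step that is already met when the one before it is completed fails the run):
1. the thick heel block lies flat in the nest and is let go (z of heel in the frame of nest between -0.003 and 0.003 m and horizontal distance between heel and nest below 0.006 m and angle between heel's own z axis and vertical below 0.1 rad and contact force between the fingers and heel below 0.1 N), for 0.2 s.
2. the pointer has been clicked round to the tall post (horizontal distance between pointer and tall_post below 0.006 m and angular speed of turntable below 0.05 rad/s), for 0.2 s.
At the end, for the whole second after the job is handed in: The turntable rests in the notch where its pointer stands at the tall post (within 6 mm), and the thick heel block lies flat in the nest (centre within 6 mm of the nest's, underside within 3 mm of its floor), at rest and let go (all of step 2 and z of heel in the frame of nest between -0.003 and 0.003 m and horizontal distance between heel and nest below 0.006 m and angle between heel's own z axis and vertical below 0.1 rad and linear speed of heel below 0.02 m/s); the robot touches nothing.
It fails at once if the robot presses on the stand, its lever or its turntable with more than 20 N (contact force between any of the fingers, the arm and stand above 20 N).
It fails at once if the turntable is turned by hand instead of by the lever (angular speed of turntable above 0.5 rad/s and (contact force between any of the fingers, the arm and turntable above 1 N or contact force between the fingers and heel above 1 N)).
It fails at once if another thing on the bench is shifted by more than 20 mm (distance of any of slim_heel, round_heel, glue_jar, hammer from where it was at the start of the episode above 0.02 m).
It also fails if it takes over 64 s, if anything falls off the work surface, if the arm or the gripper's body presses on something with over 40 N, if the wrist force passes 120 N, or if a joint passes its speed limit or range.

ROBOT

A 6-joint arm with a two-finger parallel gripper is mounted at the origin on the work surface. World frame = base frame: x ahead of the robot, y to its left, z up, the work surface at z = 0. Lengths are in m, angles in rad, forces in N, time in s.
With the tool pointing down it reaches from about 0.375 to 0.825 m from the base axis. Payload 5.5 kg.
Tool frame: the origin (TCP) lies at the very end of the fingers, on their centre line; the grasp point (between the pads) lies 19 mm behind it; z points along the fingers, y is the direction in which the jaws open and shut (so a half turn about z gives the same grasp; the last joint's range is limited). The gripper opens to 85 mm and grips with 20 to 120 N. Pads are 22 mm wide; open, the fingers measure 114 mm over their backs; the gripper's body (76 mm by 85 mm) begins 54 mm behind the grasp point. The pads swing forward as they close: fully open they stand 13 mm farther back than shut.
Start: joints at [1.101, 0.314, -0.047, 1.21, 0, 1.571], TCP at [0.272, 0.535, 0.231] pointing down, gripper open.
Joint ranges: [-2.67, 2.67], [-0.69, 1.73], [-1.03, 1.25], [-2.08, 2.16], [-1.42, 1.45], [-3.14, 3.14]. Speed limits (rad/s): [2.39, 2.39, 3.01, 3.14, 3.14, 3.14].

INTERFACE

Orientations are given as [roll, pitch, yaw] about the fixed x, y, z axes, in that order (R = Rz(yaw) Ry(pitch) Rx(roll)).
In Python, from station import r gives the robot as it stands. The module is installed in compiled form; this text tells all that it offers.
- The arm moves only by the shell command python3 -m jog 'ROWS' [OPENING] [FORCE]. ROWS is JSON, a list of rows, each a list of 2 entries, a list of its own where there are three numbers: the shift along the tool's x, y, z normalised to -1 to 1, where 1 is 40 cm, then the turn, a rotation vector about the tool's x, y, z normalised to -1 to 1, where 1 is 180 degrees. In form: [[[dx, dy, dz], [ax, ay, az]], ...]. A call has 1 to 12 rows; each row is the pose to reach, as a shift and turn from the pose commanded when the call began, along the tool's axes at that moment, turning the shorter way round; what a row does not reach only later rows make up. A row lasts 1/12 s, in which the tool goes at most 41.7 mm and 7.16 degrees, less where a joint would pass 70% of its speed; a pose out of reach is approached as far as the arm can. A call with a number of a shift or a turn outside -1 to 1 is refused whole. A call with a gripper value outside its range is refused whole. OPENING is the opening, from 0 (shut) to 1 (fully open), set as the call begins (- or left out, the last holds). The fingers move at their own pace and stop on an object; FORCE is the grip in N (left out, the last holds). Time passes only in rows, so rows that repeat a pose let the fingers close. It gives the time, the measured TCP pose, the force and the opening at its end, in the units of the state.
- r.get_obs(): the state, without advancing time (a new reading comes with each control period).
- r.read_camera(name): name is "side" or "top" or "wrist"; returns a dict with "pixels" (384x512x3 uint8, red, green, blue), "vfov" (degrees; the focal length in pixels is half the picture's height over the tangent of half this angle, whatever the lens; pixels are square), "cx", "cy" (the principal point, pixels), "k1" (the pictures are not rectified: a ray, as slopes to the right and down, at radius r is drawn at 1 + k1 r^2 times it, then the intrinsics apply), "pose" (4x4, takes a point from camera to world coordinates). Camera axes: x right, y up, looking along -z (the intrinsics and any distortion apply to the point x, -y, -z); pixel columns grow to the right and rows downward; lengths in m; the calibration is good to about 2 mm. A picture is of the moment at which its call begins. There is no depth.
- r.close_job(): hands the job in, once; it reports no verdict.
The state is a dict: "time": time; "qpos": joint angles; "qd": joint speeds; "joint_torque": joint torques, N m; "tool_pos": TCP position; "orientation": TCP orientation; "ft_force": force on the tool from outside, world axes, zero at the start; "torque": the same for the moment, N m; "opening": opening from 0.0 (shut) to 1.0 (fully open).
Only numpy, scipy, OpenCV 4.12 (cv2) and the standard library are available. Lean on these libraries where they do the work, as an engineer would, in place of code of your own. Each camera call takes 0.05 s, during which the arm holds its last target.

## Working session

There is one attempt and no reset: what is moved stays moved. The work goes in short steps, Python scripts to look and compute and a shell command to move; the robot and the scene stay as the last step left them, time stands still between calls to the robot, and variables do not carry over. Pictures are saved under pics/ and viewed, and the job is handed in when it is done.

```bash
mkdir -p pics; cat > h.py <<'E'
import numpy as np, cv2
from station import r
from scipy.spatial.transform import Rotation as R
def cam(n):
    c=r.read_camera(n); return c
def save(c,f,crop=None,s=1):
    im=c["pixels"]
    if crop: x0,y0,x1,y1=crop; im=im[y0:y1,x0:x1]
    im=cv2.resize(im,None,fx=s,fy=s,interpolation=cv2.INTER_CUBIC)
    cv2.imwrite(f,im[:,:,::-1])
def K(c):
    f=192/np.tan(np.radians(c["vfov"])/2)
    return np.array([[f,0,c["cx"]],[0,f,c["cy"]],[0,0,1.]]),np.array([c["k1"],0,0,0,0.])
def ray(c,u,v):
    k,d=K(c); p=cv2.undistortPointsIter(np.array([[[u,v]]],float),k,d,None,None,(3,100,1e-10))[0,0]
    P=np.array(c["pose"]); return P[:3,3],P[:3,:3]@np.array([p[0],-p[1],-1])
def at(c,u,v,z):
    o,d=ray(c,u,v); return o+d*(z-o[2])/d[2]
def proj(c,p):
    P=np.array(c["pose"]); q=P[:3,:3].T@(np.array(p,float)-P[:3,3]); k,d=K(c)
    return cv2.projectPoints(np.array([[q[0],-q[1],-q[2]]]),np.zeros(3),np.zeros(3),k,d)[0][0,0]
import pickle
def dump(c,f): pickle.dump(c,open(f,'wb'))
def load(f): return pickle.load(open(f,'rb'))
E
python3 - <<'E'
from h import *
for n in("top","side","wrist"):
    c=cam(n); dump(c,n+"0.pkl"); save(c,f"pics/{n}0.png",s=1.5); print(n,c["vfov"],c["k1"],c["cx"],c["cy"],np.round(c["pose"],3).tolist())
print(r.get_obs())
E
```

```text
top 45.89169891098525 0.03475713936319695 256.7896519450153 190.76547222287638 [[-0.014, 0.988, -0.156, 0.239], [-1.0, -0.015, -0.003, 0.04], [-0.005, 0.156, 0.988, 1.247], [0.0, 0.0, 0.0, 1.0]]
side 57.2493142531804 -0.05549454574433158 258.55888886350516 190.83835674016737 [[1.0, 0.011, -0.028, 0.388], [-0.027, 0.747, -0.664, -0.538], [0.013, 0.665, 0.747, 0.737], [0.0, 0.0, 0.0, 1.0]]
wrist 67.6334607635055 0.01339975887420004 255.7816993038575 192.61270279840693 [[0.454, -0.857, -0.245, 0.209], [0.891, 0.436, 0.126, 0.568], [-0.001, -0.275, 0.961, 0.373], [0.0, 0.0, 0.0, 1.0]]
{'time': 0.15, 'qpos': array([ 1.10100266e+00,  3.14071428e-01, -4.78397435e-02,  1.21018944e+00,
       -3.85079097e-05,  1.57079582e+00]), 'qd': array([-1.02973040e-03, -4.44003595e-04,  3.21415299e-03, -6.30891418e-04,
        6.76868454e-04,  9.40052373e-05]), 'joint_torque': array([-1.32534042e-03, -5.40047336e+01,  3.40057862e+01,  1.32656435e-02,
       -9.38988637e-05, -1.03200955e-05]), 'tool_pos': array([0.27143577, 0.53460327, 0.23063215]), 'orientation': array([-3.14028837e+00,  3.85072211e-05,  2.67179954e+00]), 'ft_force': array([ 1.79321541, -0.51201185,  1.16499179]), 'torque': array([0.04571447, 0.0695588 , 0.04514876]), 'opening': 1.0014002766477923}
```

View pics/top0.png

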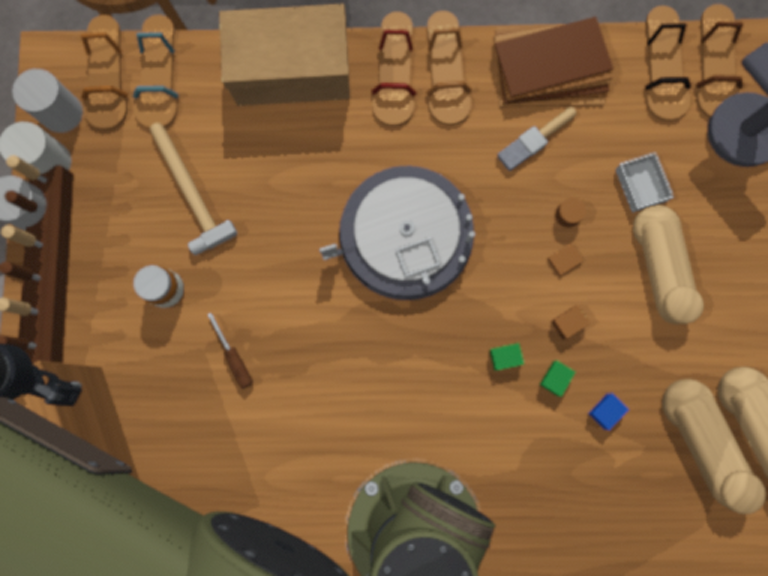

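View pics/side0.png

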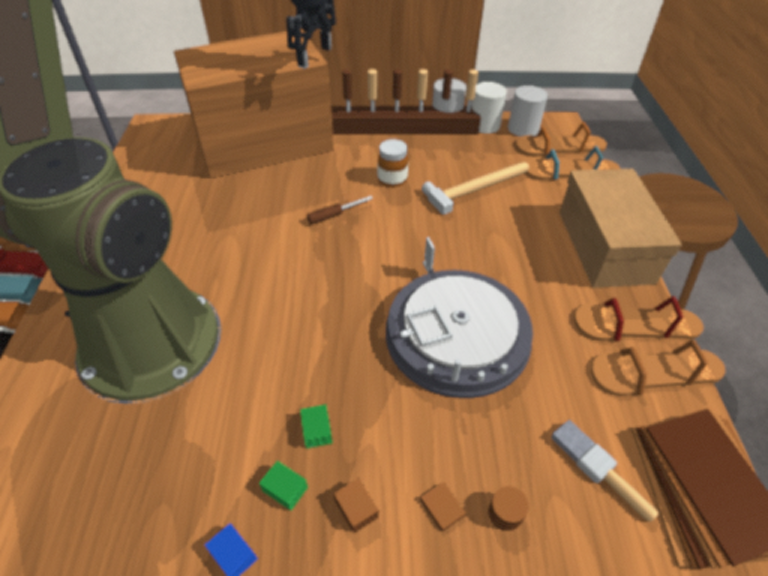

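View pics/wrist0.png

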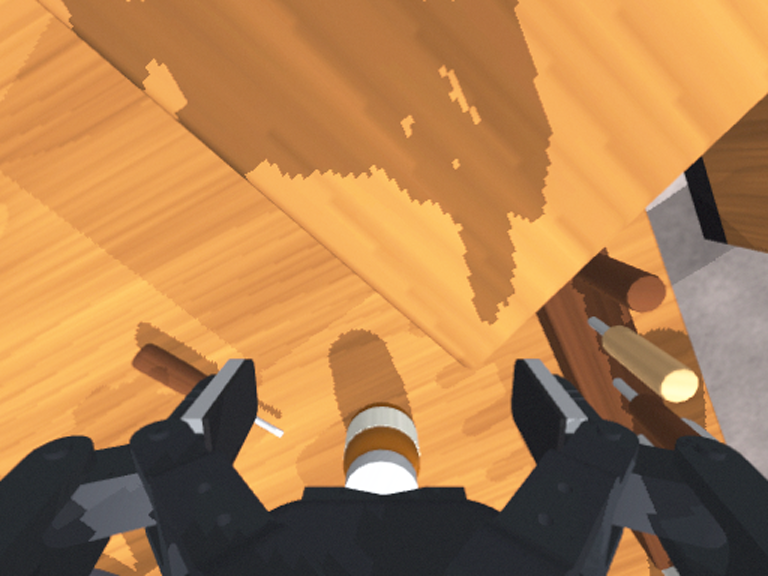

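Candidates for the heel, as top picture pixels (1.5x): brown block (570,322), brown thin piece (566,260), round (573,212), green (507,357) and (558,378), blue (608,411). The thick brown block at (570,322), side picture (356,505), is my choice. I'll check it in crops.

```bash
python3 - <<'E'
from h import *
t=load("top0.pkl");s=load("side0.pkl")
a=cv2.resize(t["pixels"][125:235,350:410],None,fx=5,fy=5,interpolation=cv2.INTER_CUBIC)
b=cv2.resize(s["pixels"][300:384,200:365],None,fx=3,fy=3,interpolation=cv2.INTER_CUBIC)
cv2.imwrite("pics/ca.png",a[:,:,::-1]);cv2.imwrite("pics/cb.png",b[:,:,::-1])
save(t,"pics/ct.png",(205,100,325,205),6)
save(s,"pics/cs.png",(250,150,365,265),5)
E
```

```text
(no output)
```

View pics/ca.png

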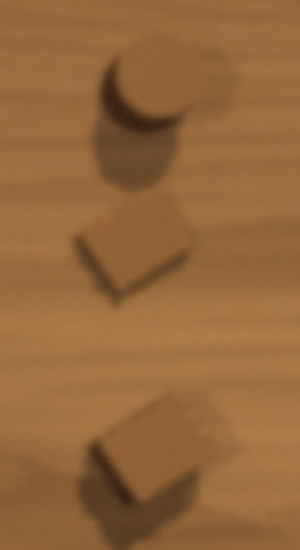

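View pics/cb.png

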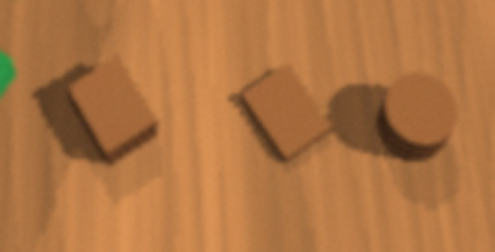

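View pics/ct.png

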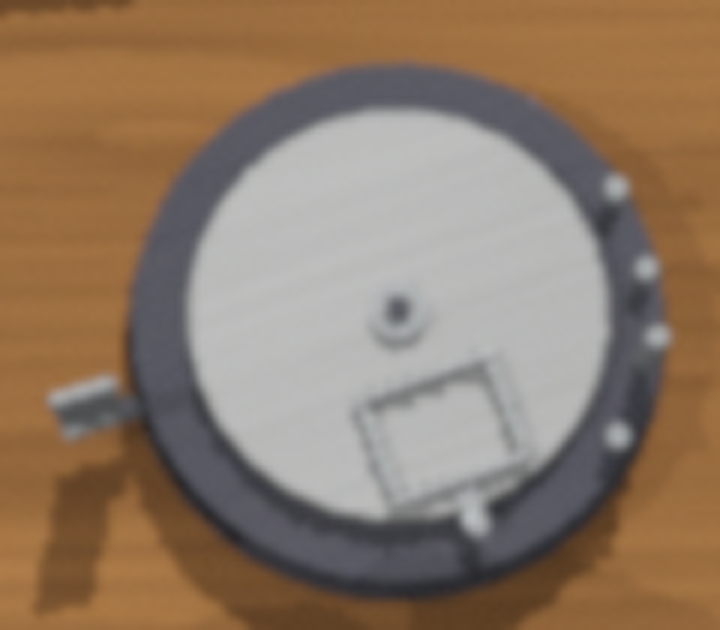

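View pics/cs.png

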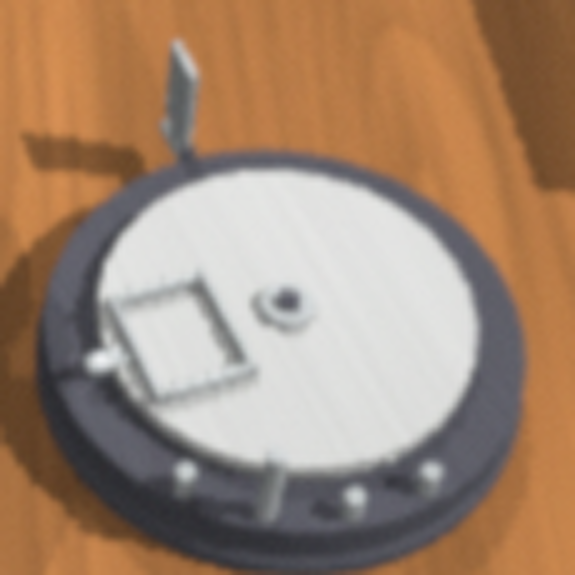

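```bash
cat > fit.py <<'E'
from h import *
from scipy.optimize import least_squares
t=load("top0.pkl");s=load("side0.pkl")
def px(o,sc,p): return np.array(o)+(np.array(p)+.5)/sc-.5
obs=[]
pol=lambda a,rr,z:(-rr*np.cos(np.radians(a)),-rr*np.sin(np.radians(a)),z)
T=lambda p:px((205,100),6,p); S=lambda p:px((250,150),5,p)
for a,z,pt,ps in((40,.052,(618,433),(185,467)),(60,.086,(656,336),(275,465)),(80,.052,(646,266),(356,492)),(100,.052,(616,186),(432,468))):
    obs+=[(t,pol(a,.114,z),T(pt)),(s,pol(a,.114,z),S(ps))]
# nest outer corners: image top-left=inner/ +y
for dx,dy,pt,ps in((27,33,(352,408),(200,275)),(27,-33,(497,352),(258,372)),(-27,-33,(538,465),(155,405)),(-27,33,(392,515),(103,300))):
    p=(-.058+dx/1e3,dy/1e3,.056)
    obs+=[(t,p,T(pt)),(s,p,S(ps))]
def res(q,raw=False):
    c,sn=np.cos(q[2]),np.sin(q[2]); o=[]
    for cm,p,uv in obs: o.append(proj(cm,(q[0]+c*p[0]-sn*p[1],q[1]+sn*p[0]+c*p[1],p[2]))-uv)
    return np.array(o) if raw else np.ravel(o)
f=least_squares(res,(.6,.03,0.2),loss='soft_l1')
print(f.x); print(np.round(res(f.x,True),1).tolist())
np.save("stand.npy",f.x)
q=f.x
def W(p): c,sn=np.cos(q[2]),np.sin(q[2]); return np.array((q[0]+c*p[0]-sn*p[1],q[1]+sn*p[0]+c*p[1],p[2]))
print("nest",W((-.058,0,.048)),"lever_rest",W((0,.146,.06)))
# lever paddle at top z=.088 : find angle
for d in(-.115,-.06,0,.06,.115):
    for nm,cm,of,sc in(("t",t,(205,100),6),("s",s,(250,150),5)):
        o=[]
        for rr in(.131,.161):
          u=proj(cm,W((-rr*np.sin(d),rr*np.cos(d),.088))); o.append(np.round((u-np.array(of)+.5)*sc-.5).tolist())
        print(d,nm,o)
E
python3 fit.py
python3 - <<'E'
from h import *
t=load("top0.pkl");s=load("side0.pkl")
save(t,"pics/lt.png",(205,155,245,190),16); save(s,"pics/ls.png",(275,150,305,190),14)
E
```

```text
[0.530699   0.00372947 0.35321446]
[[0.7, 0.9], [0.5, 1.5], [0.4, 0.5], [0.9, -1.7], [0.0, 0.8], [0.2, 0.8], [-0.5, 0.9], [0.1, 0.2], [0.5, -0.5], [0.2, -1.2], [-0.8, 0.2], [0.2, -0.9], [-0.2, -0.2], [0.3, -0.8], [1.1, 0.3], [-0.2, -0.1]]
nest [ 0.47627959 -0.01633363  0.048     ] lever_rest [0.48019532 0.14071625 0.06      ]
-0.115 t [[109.0, 372.0], [42.0, 389.0]]
-0.115 s [[206.0, 75.0], [189.0, 37.0]]
-0.06 t [[114.0, 388.0], [48.0, 408.0]]
-0.06 s [[194.0, 77.0], [173.0, 40.0]]
0 t [[119.0, 404.0], [55.0, 429.0]]
0 s [[180.0, 81.0], [157.0, 44.0]]
0.06 t [[126.0, 421.0], [63.0, 449.0]]
0.06 s [[167.0, 85.0], [140.0, 49.0]]
0.115 t [[133.0, 435.0], [72.0, 467.0]]
0.115 s [[155.0, 89.0], [126.0, 54.0]]
```

View pics/lt.png

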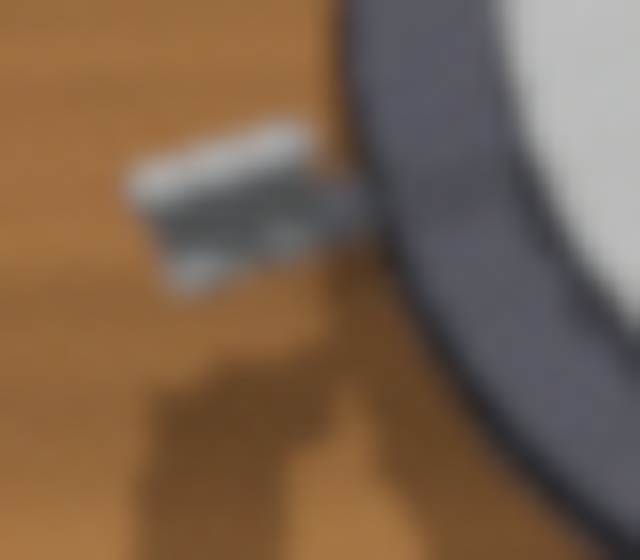

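View pics/ls.png

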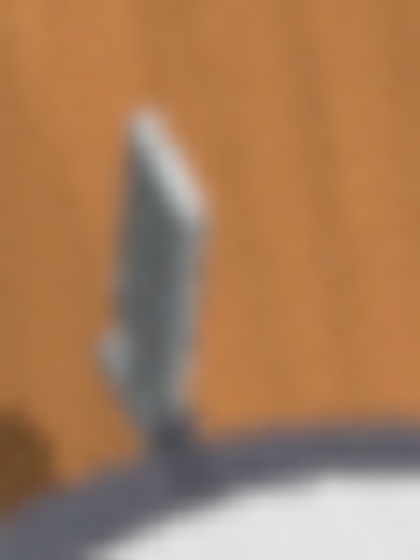

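The crop confirms it: the lower brown block is thick, with dark layered sides visible, and the middle one is thin. The tall post is the second one (60°), so three clicks are needed. The lever rests about -0.08 rad from nominal. Next I'll fit the heel pose.

```bash
python3 - <<'E'
from h import *
t=load("top0.pkl");s=load("side0.pkl")
save(t,"pics/ht.png",(362,195,402,235),15); save(s,"pics/hs.png",(215,312,260,357),13)
o=r.get_obs(); print(o["ft_force"])
E
```

```text
[ 1.79321541 -0.51201185  1.16499179]
```

View pics/ht.png

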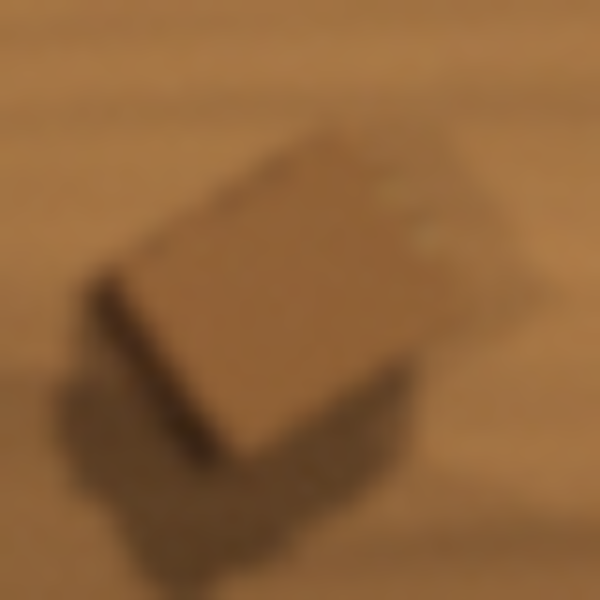

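View pics/hs.png

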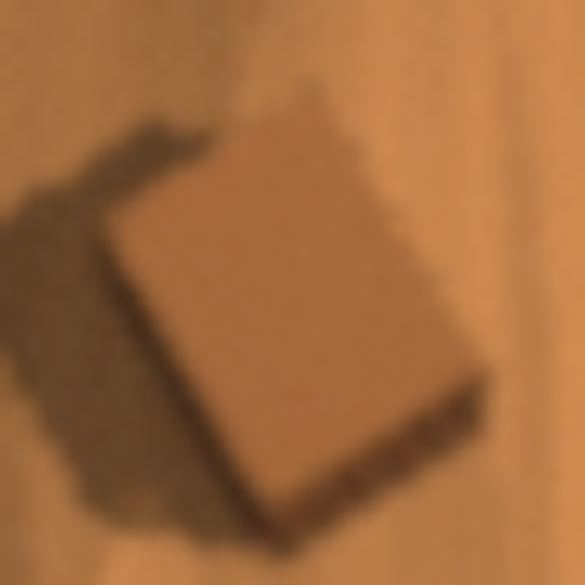

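```bash
cat > heel.py <<'E'
from h import *
from scipy.optimize import least_squares
t=load("top0.pkl");s=load("side0.pkl")
px=lambda o,sc,p: np.array(o)+(np.array(p)+.5)/sc-.5
T=[px((362,195),15,p) for p in((118,265),(330,125),(450,310),(235,455))]
S=[px((215,312),13,p) for p in((315,90),(490,375),(270,520),(100,225))]
# local: long=y. order left,top,right,bottom : left->top is along long
L=[(-20,-26),(-20,26),(20,26),(20,-26)]
def res(q,w="ts"):
    o=[]
    for (cm,uv) in ([(t,T)] if 't' in w else [])+([(s,S)] if 's' in w else []):
        for (a,b),u in zip(L,uv):
            c,sn=np.cos(q[2]),np.sin(q[2])
            o.append(proj(cm,(q[0]+c*a/1e3-sn*b/1e3,q[1]+sn*a/1e3+c*b/1e3,.03))-u)
    return np.ravel(o)
for w in("ts","t","s"):
  f=min((least_squares(res,(.38,-.2,y),args=(w,)) for y in(0,1.5,3,4.5)),key=lambda f:f.cost); print(w,f.x,f.cost,np.round(f.fun,1))
  if w=="ts": np.save("heel.npy",f.x)
E
python3 heel.py
```

```text
ts [ 0.36172918 -0.28939244  3.68864189] 5.218406344352844 [-0.5  0.9  1.4  0.   2.   0.2  0.2  0.9  0.6 -0.5  0.8 -0.7  0.2 -0.6
  0.  -0.5]
t [ 0.36310758 -0.28731648  3.68976944] 2.190487204445431 [-1.3  0.4  0.6 -0.5  1.2 -0.3 -0.6  0.4]
s [ 0.36096317 -0.29054842 -2.59423762] 0.21168950315854493 [ 0.2  0.1  0.4 -0.1 -0.2 -0.  -0.4  0.1]
```

```bash
cat > go.py <<'E'
import sys
from h import *
def rel(p,yaw,fr=None):
    o=r.get_obs(); p0=o["tool_pos"]; R0=R.from_euler("xyz",o["orientation"])
    if fr is not None: p0,R0=fr
    d=R0.inv().apply(np.array(p)-p0)/.4; w=(R0.inv()*R.from_euler("xyz",[np.pi,0,yaw])).as_rotvec()/np.pi
    return np.round(d,4).tolist(),np.round(w,4).tolist()
if __name__=="__main__":
    a=list(map(float,sys.argv[1:])); print(rel(a[:3],a[3]))
E
python3 go.py .5 .25 .25 1.6
```

```text
([-0.8316, -0.3758, -0.0479], [-0.0004, 0.0002, 0.3412])
```

```bash
python3 -m jog '[[[-0.83,-0.375,-0.048],[0,0,0.34]],[[-0.83,-0.375,-0.048],[0,0,0.34]],[[-0.83,-0.375,-0.048],[0,0,0.34]],[[-0.83,-0.375,-0.048],[0,0,0.34]],[[-0.83,-0.375,-0.048],[0,0,0.34]],[[-0.83,-0.375,-0.048],[0,0,0.34]],[[-0.83,-0.375,-0.048],[0,0,0.34]],[[-0.83,-0.375,-0.048],[0,0,0.34]],[[-0.83,-0.375,-0.048],[0,0,0.34]],[[-0.83,-0.375,-0.048],[0,0,0.34]],[[-0.83,-0.375,-0.048],[0,0,0.34]],[[-0.83,-0.375,-0.048],[0,0,0.34]]]' 1 30; python3 go.py .42 -.15 .2 .8
```

```text
time: 1.15
tool_pos: [0.4993, 0.2511, 0.2502]
orientation: [-3.141, -0.0, 1.604]
ft_force: [-0.0, -0.2, 0.8]
opening: 0.996
([-0.9955, -0.2313, 0.1254], [-0.0003, 0.0001, 0.2559])
```

```bash
python3 -m jog '[[[-0.99,-0.23,0.125],[0,0,0.256]],[[-0.99,-0.23,0.125],[0,0,0.256]],[[-0.99,-0.23,0.125],[0,0,0.256]],[[-0.99,-0.23,0.125],[0,0,0.256]],[[-0.99,-0.23,0.125],[0,0,0.256]],[[-0.99,-0.23,0.125],[0,0,0.256]],[[-0.99,-0.23,0.125],[0,0,0.256]],[[-0.99,-0.23,0.125],[0,0,0.256]],[[-0.99,-0.23,0.125],[0,0,0.256]],[[-0.99,-0.23,0.125],[0,0,0.256]],[[-0.99,-0.23,0.125],[0,0,0.256]],[[-0.99,-0.23,0.125],[0,0,0.256]]]'; python3 go.py .361 -.290 .11 .547
```

```text
time: 2.15
tool_pos: [0.4203, -0.1479, 0.2002]
orientation: [-3.141, -0.0, 0.798]
ft_force: [0.7, -0.3, 0.1]
opening: 1.003
([-0.3579, 0.1421, 0.2252], [-0.0003, -0.0, 0.08])
```

```bash
python3 -m jog '[[[-0.358,0.142,0.225],[0,0,0.08]],[[-0.358,0.142,0.225],[0,0,0.08]],[[-0.358,0.142,0.225],[0,0,0.08]],[[-0.358,0.142,0.225],[0,0,0.08]],[[-0.358,0.142,0.225],[0,0,0.08]],[[-0.358,0.142,0.225],[0,0,0.08]],[[-0.358,0.142,0.225],[0,0,0.08]]]'; python3 - <<'E'
from h import *
for n in("wrist","side"):
    c=cam(n); dump(c,n+"1.pkl"); save(c,f"pics/{n}1.png",s=1.5)
E
```

```text
time: 2.73
tool_pos: [0.3624, -0.2885, 0.1105]
orientation: [-3.14, -0.001, 0.55]
ft_force: [0.3, 0.5, -0.3]
opening: 0.999
```

View pics/wrist1.png

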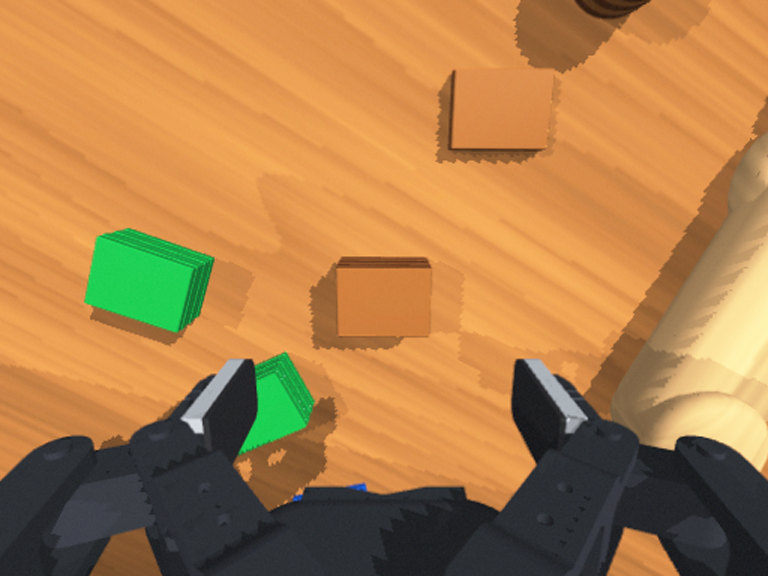

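View pics/side1.png

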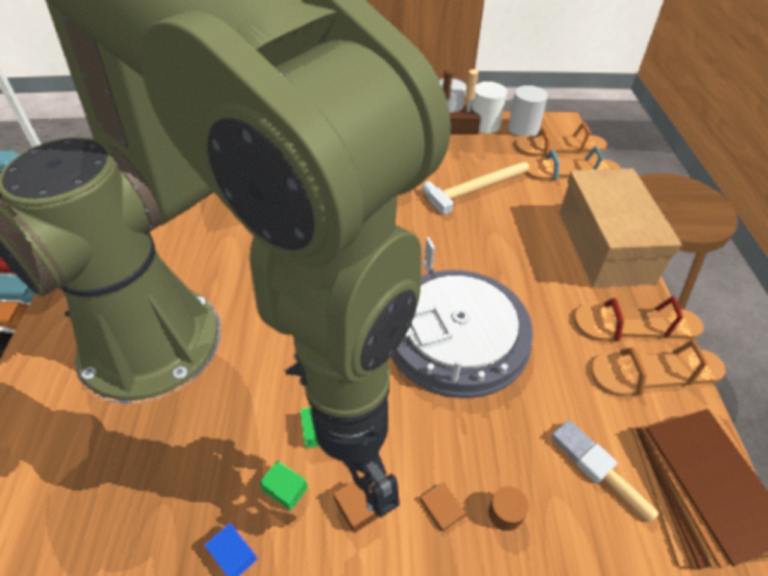

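```bash
python3 - <<'E'
from h import *
c=load("wrist1.pkl")
P=[at(c,u/1.5,v/1.5,.03)[:2] for u,v in((337,266),(430,267),(431,336),(338,337))]
m=np.mean(P,0);print(m,[np.round(np.linalg.norm(P[i]-P[i-1]),4) for i in range(4)])
d=P[2]-P[1]; e=P[1]-P[0]; print(np.degrees(np.arctan2(d[1],d[0])),np.degrees(np.arctan2(e[1],e[0])))
for p in((290,355),(315,408),(258,420)): print("green",at(c,p[0]/1.5,p[1]/1.5,.03))
t=load("top0.pkl"); print(at(t,558/1.5,376/1.5,.03))
o=r.get_obs();Rt=R.from_euler("xyz",o["orientation"]).as_matrix();print(np.round(Rt,3))
E
python3 go.py .361 -.290 .06 .547
```

```text
[ 0.36121782 -0.28801449] [np.float64(0.0405), np.float64(0.0494), np.float64(0.0394), np.float64(0.0518)]
-146.06640041734616 -59.1722743358536
green [ 0.3069886  -0.25907528  0.03      ]
green [ 0.28484577 -0.28742275  0.03      ]
green [ 0.26038864 -0.26263129  0.03      ]
[ 0.26530139 -0.25947879  0.03      ]
[[ 0.852  0.524  0.001]
 [ 0.524 -0.852  0.   ]
 [ 0.001  0.001 -1.   ]]
([-0.0064, -0.0002, 0.1284], [0.0002, -0.0003, 0.0013])
```

```bash
python3 -m jog '[[[-0.003,0,0.06],[0,0,0]],[[-0.003,0,0.12],[0,0,0]],[[-0.003,0,0.17],[0,0,0]],[[-0.003,0,0.21],[0,0,0]],[[-0.003,0,0.235],[0,0,0]],[[-0.003,0,0.25],[0,0,0]],[[-0.003,0,0.25],[0,0,0]]]' 0.85 30; python3 - <<'E'
from h import *
c=cam("wrist"); save(c,"pics/wrist2.png",s=1.5)
E
```

```text
time: 3.42
tool_pos: [0.361, -0.2898, 0.0102]
orientation: [-3.141, 0.0, 0.55]
ft_force: [-0.5, -0.5, 0.3]
opening: 0.85
```

View pics/wrist2.png

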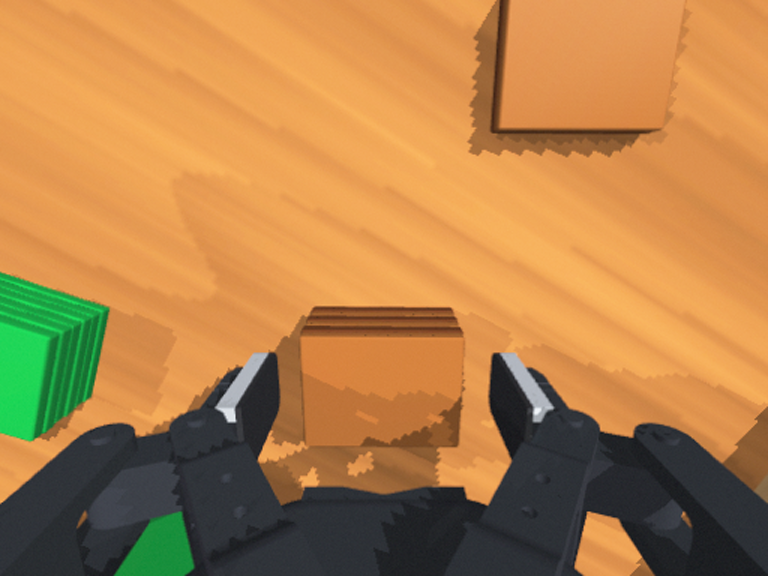

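The heel (302–462, 310–445) sits centred between the open pads. I'll close and lift.

```bash
python3 -m jog '[[[0,0,0],[0,0,0]],[[0,0,0],[0,0,0]],[[0,0,0],[0,0,0]],[[0,0,0],[0,0,0]],[[0,0,0],[0,0,0]],[[0,0,0],[0,0,0]],[[0,0,0],[0,0,0]],[[0,0,0],[0,0,0]]]' 0 30 && python3 -m jog '[[[0,0,-0.03],[0,0,0]],[[0,0,-0.1],[0,0,0]],[[0,0,-0.2],[0,0,0]],[[0,0,-0.28],[0,0,0]],[[0,0,-0.32],[0,0,0]],[[0,0,-0.33],[0,0,0]],[[0,0,-0.33],[0,0,0]]]'; python3 - <<'E'
from h import *
c=cam("wrist"); save(c,"pics/wrist3.png",s=1.5)
E
python3 go.py .4763 -.0163 .14 .3532
```

```text
time: 4.13
tool_pos: [0.3616, -0.2913, 0.0116]
orientation: [3.14, -0.001, 0.548]
ft_force: [0.3, 1.3, 7.0]
opening: 0.604
time: 4.72
tool_pos: [0.3615, -0.2915, 0.1438]
orientation: [3.139, -0.001, 0.548]
ft_force: [-0.1, 0.1, -1.8]
opening: 0.6
([0.6044, -0.4351, 0.0056], [0.0001, -0.0001, 0.062])
```

View pics/wrist3.png

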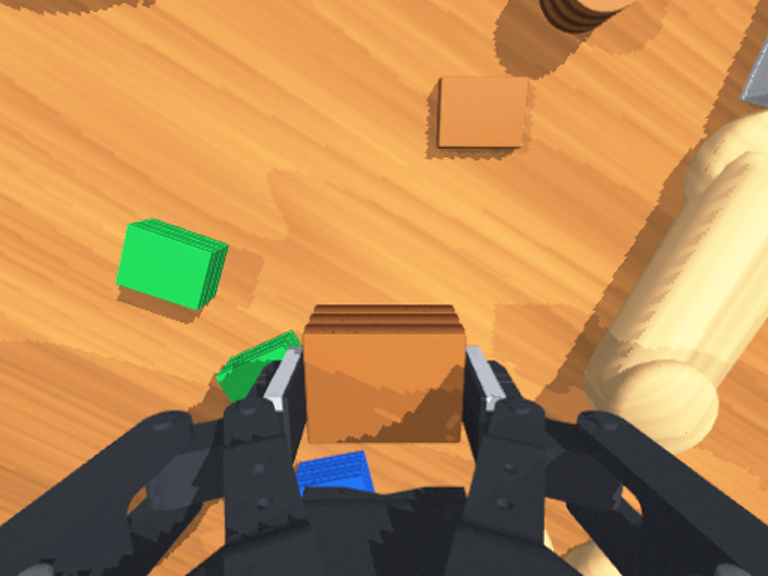

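```bash
python3 - <<'E'
from h import *
c=cam("wrist"); o=r.get_obs(); Rt=R.from_euler("xyz",o["orientation"]).as_matrix()
P=np.array([at(c,u/1.5,v/1.5,.1438+.0184) for u,v in((304,333),(466,333),(461,443),(308,443))])
L=(P-o["tool_pos"])@Rt; print(np.round(L*1e3,1), np.round(L.mean(0)*1e3,1)); print(P.mean(0),o["tool_pos"])
E
```

```text
[[ 21.8 -24.7 -20.8]
 [ 21.7  24.8 -20.9]
 [-17.1  25.1 -20.9]
 [-17.  -25.3 -20.8]] [  2.3  -0.  -20.8]
[ 0.36197006 -0.28903794  0.1622    ] [ 0.3599704  -0.29025342  0.14137389]
```

```bash
python3 go.py .420 -.037 .14 .3532
```

```text
([0.4579, -0.4623, 0.0039], [-0.0004, 0.0002, 0.062])
```

```bash
python3 -m jog '[[[0.05,-0.05,0],[0,0,0.007]],[[0.12,-0.12,0],[0,0,0.015]],[[0.19,-0.19,0],[0,0,0.025]],[[0.26,-0.26,0],[0,0,0.035]],[[0.33,-0.33,0],[0,0,0.045]],[[0.39,-0.4,0],[0,0,0.055]],[[0.44,-0.445,0],[0,0,0.06]],[[0.458,-0.462,0],[0,0,0.062]],[[0.458,-0.462,0],[0,0,0.062]],[[0.458,-0.462,0],[0,0,0.062]],[[0.458,-0.462,0],[0,0,0.062]]]'; python3 - <<'E'
from h import *
c=cam("wrist"); dump(c,"w4.pkl");save(c,"pics/wrist4.png",s=1.5)
E
```

```text
time: 5.73
tool_pos: [0.4197, -0.0381, 0.1414]
orientation: [-3.141, 0.002, 0.353]
ft_force: [-0.0, -0.4, -1.4]
opening: 0.601
```

View pics/wrist4.png

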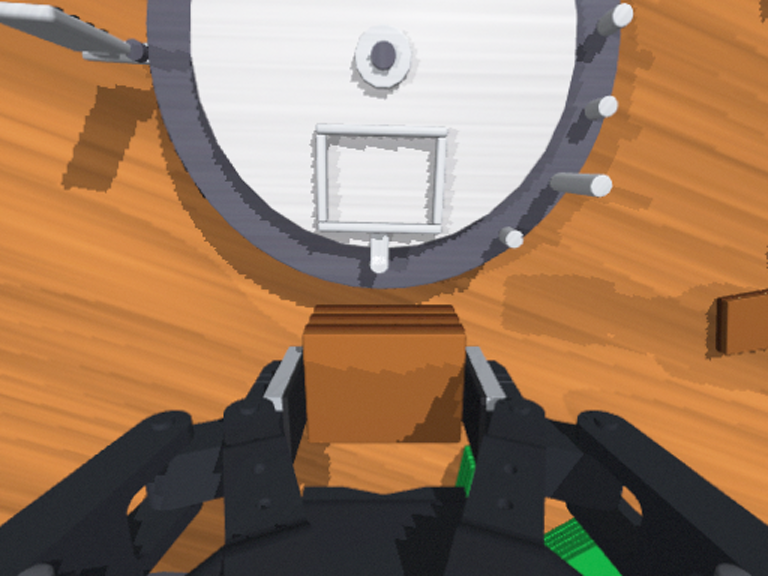

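The nest (316–448, 125–232) is in view, aligned with the held heel. The tall post at (600,185) is the second along the arc. I'll measure the nest and heel with the same camera.

```bash
python3 - <<'E'
from h import *
c=load("w4.pkl"); save(c,"pics/n4.png",(200,75,310,190),5); save(c,"pics/h4.png",(190,190,325,305),5)
E
```

```text
(no output)
```

View pics/n4.png

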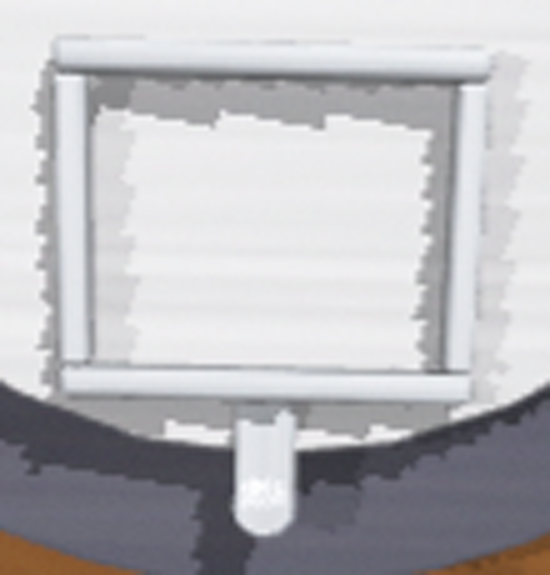

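View pics/h4.png

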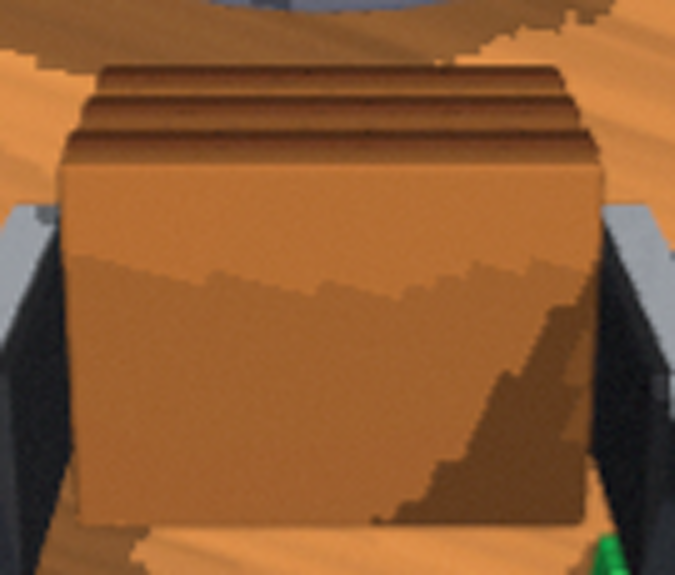

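```bash
python3 - <<'E'
from h import *
c=load("w4.pkl"); o=r.get_obs(); Rt=R.from_euler("xyz",o["orientation"]).as_matrix();p0=o["tool_pos"]
pc=lambda of,p:(np.array(of)+(np.array(p)+.5)/5-.5)
def quad(of,pts,z):
    return np.array([at(c,*pc(of,p),z) for p in pts])
N=quad((200,75),((53,38),(491,49),(470,400),(62,394)),.056)
H=quad((190,190),((62,163),(602,163),(587,523),(80,523)),p0[2]+.0184)
for n,Q in(("nest",N),("heel",H)):
    l=(Q-p0)@Rt*1e3; m=l.mean(0); e=l[1]+l[2]-l[0]-l[3]; g=l[0]+l[1]-l[2]-l[3]
    print(n,np.round(l[:,:2],1).tolist(),np.round(m,1),"ang",np.degrees(np.arctan2(-e[0],e[1])),np.degrees(np.arctan2(g[1],g[0])),Q.mean(0))
print(p0,o["orientation"])
E
```

```text
nest [[90.3, -35.5], [88.8, 29.6], [36.5, 28.5], [37.4, -36.4]] [63.3 -3.4 85.5] ang 1.0988161589764638 1.164733681791803 [ 0.47795056 -0.01329614  0.056     ]
heel [[20.6, -26.4], [20.6, 23.5], [-17.9, 24.0], [-17.9, -26.6]] [  1.4  -1.4 -18.4] ang -0.01951161096761534 -0.22533644622412635 [ 0.4207303  -0.0365475   0.16004538]
[ 0.41990956 -0.03833068  0.14164538] [-3.14121419e+00  1.74953284e-03  3.52285818e-01]
```

```bash
python3 -m jog '[[[0.03,-0.001,0],[0,0,0.005]],[[0.075,-0.003,0.02],[0,0,0.005]],[[0.12,-0.0045,0.05],[0,0,0.005]],[[0.145,-0.0045,0.09],[0,0,0.005]],[[0.152,-0.0045,0.13],[0,0,0.005]],[[0.152,-0.0045,0.15],[0,0,0.005]],[[0.152,-0.0045,0.155],[0,0,0.005]],[[0.152,-0.0045,0.155],[0,0,0.005]]]'; python3 - <<'E'
from h import *
c=cam("wrist"); dump(c,"w5.pkl");save(c,"pics/wrist5.png",s=1.5)
c=cam("side"); dump(c,"s5.pkl");save(c,"pics/side5.png",(230,120,390,280),4)
E
```

```text
time: 6.45
tool_pos: [0.4759, -0.0156, 0.0799]
orientation: [-3.141, 0.002, 0.336]
ft_force: [0.1, -0.0, -0.8]
opening: 0.604
```

View pics/wrist5.png

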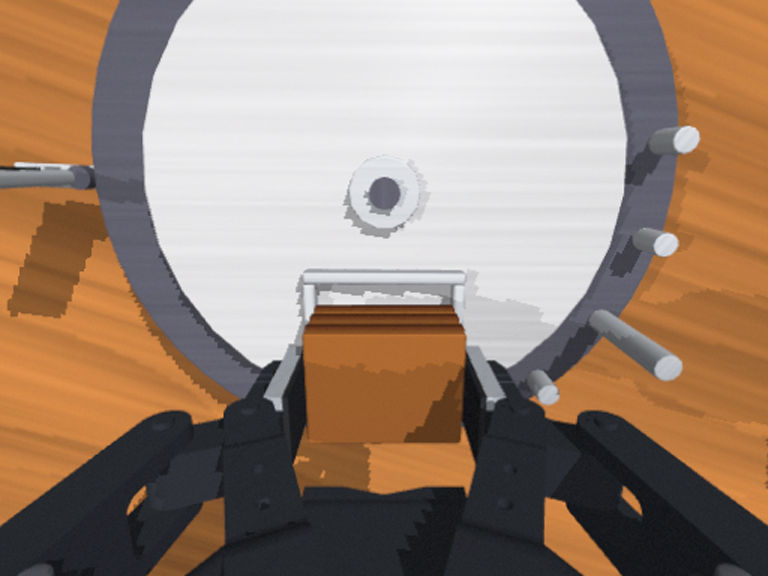

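View pics/side5.png

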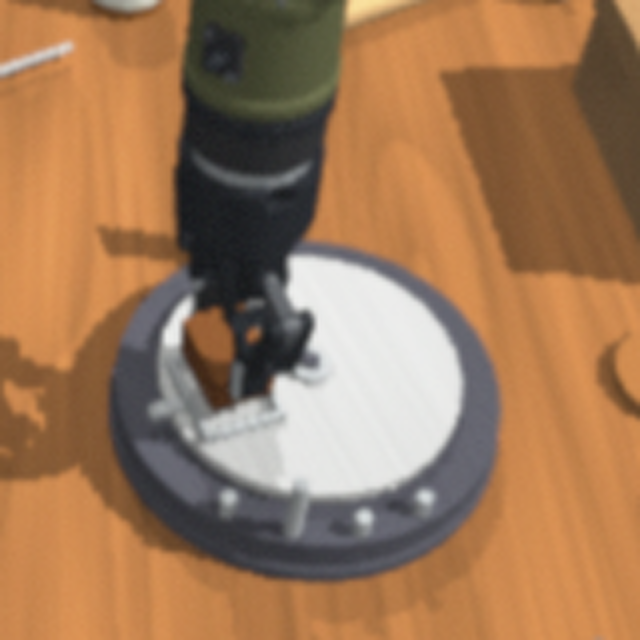

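```bash
python3 - <<'E'
from h import *
c=load("w5.pkl"); save(c,"pics/n5.png",(195,172,320,232),6)
E
```

```text
(no output)
```

View pics/n5.png

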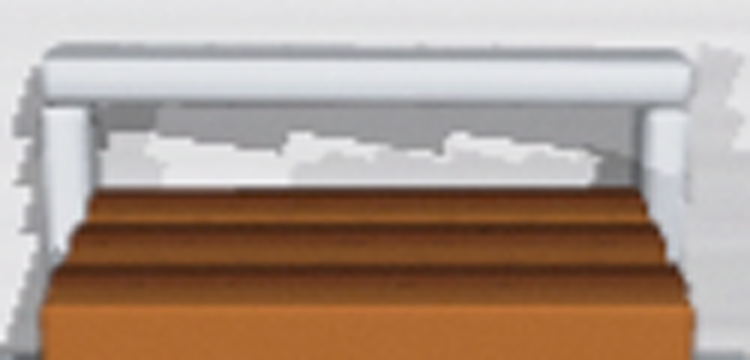

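```bash
python3 - <<'E'
from h import *
c=load("w5.pkl"); o=r.get_obs(); Rt=R.from_euler("xyz",o["orientation"]).as_matrix();p0=o["tool_pos"]
print(p0)
f=lambda p,z:np.round((at(c,*(np.array((195,172))+(np.array(p)+.5)/6-.5),z)-p0)@Rt*1e3,1)
for n,p,z in(("Hbot",(88,189),p0[2]-.0116),("Hbot",(645,189),p0[2]-.0116),("Htop",(42,305),p0[2]+.0184),("Htop",(693,305),p0[2]+.0184),("Nout",(41,47),.056),("Nout",(693,52),.056),("Nin",(92,104),.056),("Nin",(643,104),.056)): print(n,f(p,z))
E
```

```text
[ 0.47714032 -0.0153942   0.08107034]
Hbot [ 19.3 -27.5  11.6]
Hbot [19.2 24.5 11.6]
Htop [ 19.8 -26.3 -18.4]
Htop [ 19.8  23.5 -18.4]
Nout [ 29.7 -33.8  25.1]
Nout [29.1 30.9 25.1]
Nin [ 23.8 -29.   25.1]
Nin [23.8 26.2 25.1]
```

```bash
python3 -m jog '[[[0.006,0,0],[0,0,0]],[[0.006,0,0],[0,0,0]],[[0.006,0,0.01],[0,0,0]],[[0.006,0,0.02],[0,0,0]],[[0.006,0,0.026],[0,0,0]],[[0.006,0,0.03],[0,0,0]],[[0.006,0,0.033],[0,0,0]],[[0.006,0,0.036],[0,0,0]],[[0.006,0,0.036],[0,0,0]]]'; python3 - <<'E'
from h import *
c=cam("wrist"); dump(c,"w6.pkl");save(c,"pics/n6.png",(195,172,320,232),6)
E
```

```text
time: 7.3
tool_pos: [0.4792, -0.014, 0.0658]
orientation: [-3.141, 0.0, 0.338]
ft_force: [0.8, -0.6, -1.2]
opening: 0.597
```

View pics/n6.png

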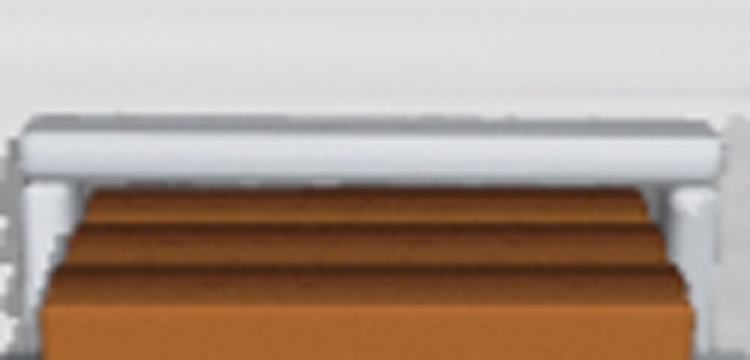

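```bash
python3 -m jog '[[[-0.001,0.001,0.004],[0,0,0]],[[-0.001,0.001,0.008],[0,0,0]],[[-0.001,0.001,0.011],[0,0,0]],[[-0.001,0.001,0.013],[0,0,0]],[[-0.001,0.001,0.0145],[0,0,0]],[[-0.001,0.001,0.0145],[0,0,0]],[[-0.001,0.001,0.0145],[0,0,0]]]'; python3 - <<'E'
from h import *
c=cam("wrist"); dump(c,"w7.pkl");save(c,"pics/n7.png",(195,172,320,302),5)
E
```

```text
time: 7.93
tool_pos: [0.4792, -0.0146, 0.0603]
orientation: [-3.142, 0.0, 0.338]
ft_force: [0.2, -1.0, -0.2]
opening: 0.601
```

View pics/n7.png

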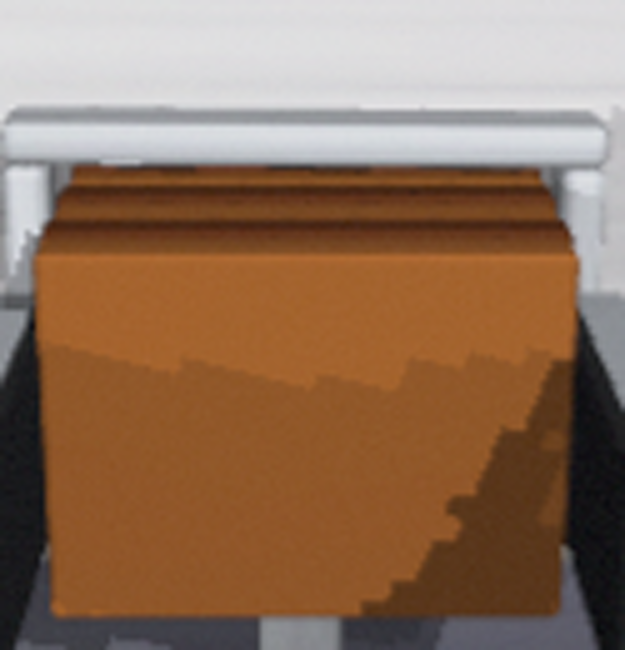

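The heel sits inside the rim and isn't pressing yet. I'll lower it another 0.8 mm and release.

```bash
python3 -m jog '[[[0,0,0.001],[0,0,0]],[[0,0,0.002],[0,0,0]],[[0,0,0.002],[0,0,0]]]' && python3 -m jog '[[[0,0,0],[0,0,0]],[[0,0,0],[0,0,0]],[[0,0,0],[0,0,0]],[[0,0,0],[0,0,0]],[[0,0,0],[0,0,0]],[[0,0,-0.05],[0,0,0]],[[0,0,-0.12],[0,0,0]],[[0,0,-0.2],[0,0,0]],[[-0.1,0,-0.25],[0,0,0]],[[-0.15,0,-0.25],[0,0,0]],[[-0.15,0,-0.25],[0,0,0]]]' 0.9 30; python3 - <<'E'
from h import *
c=cam("wrist"); dump(c,"w8.pkl");save(c,"pics/w8.png",s=1.5)
c=cam("top"); dump(c,"t8.pkl");save(c,"pics/t8.png",(205,100,325,205),6)
E
```

```text
time: 8.23
tool_pos: [0.4793, -0.0146, 0.0597]
orientation: [3.141, -0.0, 0.338]
ft_force: [-0.9, 0.3, 0.4]
opening: 0.601
time: 9.15
tool_pos: [0.4196, -0.0352, 0.1605]
orientation: [3.141, 0.001, 0.336]
ft_force: [-0.8, 0.7, -0.6]
opening: 0.902
```

View pics/w8.png

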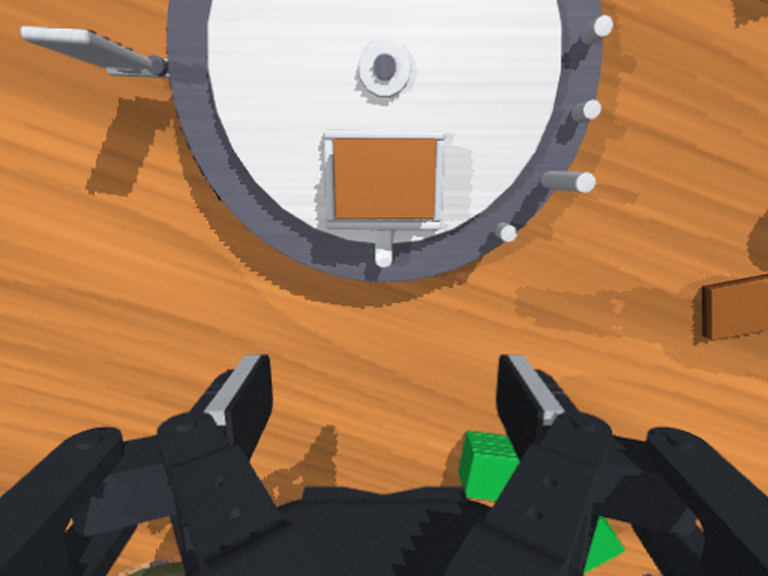

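```bash
python3 - <<'E'
from h import *
c=load("w8.pkl"); save(c,"pics/l8.png",(10,10,120,60),7)
t=load("top0.pkl")
for n,u,v,z in(("hammerhead",212,238,.02),("jar",157,280,.085)): print(n,at(t,u/1.5,v/1.5,z))
E
```

```text
hammerhead [0.52667511 0.36156095 0.02      ]
jar [0.43843046 0.43729717 0.085     ]
```

View pics/l8.png

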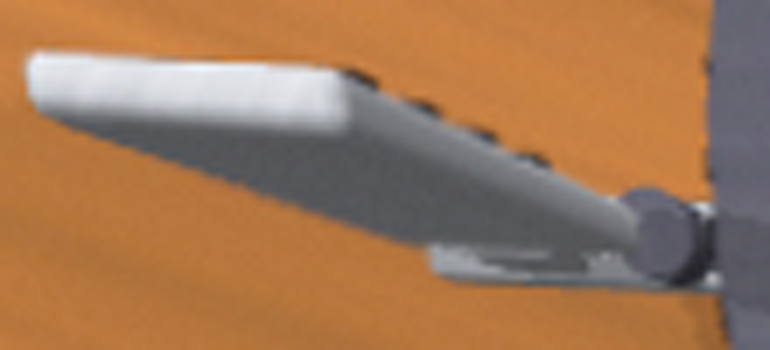

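View pics/t8.png

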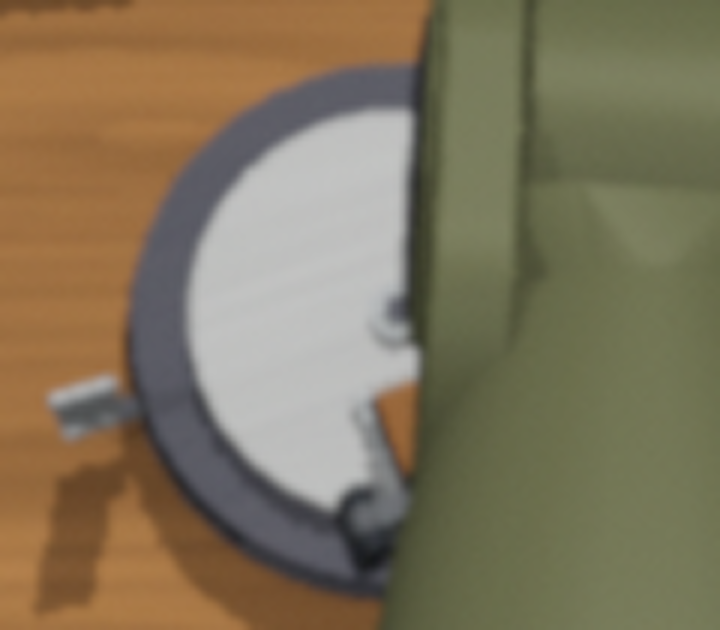

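```bash
python3 go.py .545 .155 .15 -1.308
```

```text
([0.4455, -0.3461, 0.0251], [-0.0002, -0.0004, 0.5236])
```

```bash
python3 -m jog '[[[0.04,-0.03,0],[0,0,0.039]],[[0.08,-0.06,0],[0,0,0.078]],[[0.12,-0.09,0],[0,0,0.117]],[[0.16,-0.12,0],[0,0,0.156]],[[0.2,-0.15,0],[0,0,0.195]],[[0.24,-0.18,0],[0,0,0.234]],[[0.28,-0.21,0],[0,0,0.273]],[[0.32,-0.24,0],[0,0,0.312]],[[0.36,-0.27,0],[0,0,0.351]],[[0.4,-0.3,0],[0,0,0.39]],[[0.43,-0.33,0.01],[0,0,0.43]],[[0.445,-0.346,0.025],[0,0,0.47]]]' 0 20; python3 go.py .545 .155 .15 -1.308
```

```text
time: 10.25
tool_pos: [0.4338, -0.1318, 0.1576]
orientation: [-2.932, 0.036, -0.446]
ft_force: [0.3, -0.5, -0.1]
opening: 0.001
([-0.0582, -0.7457, 0.1798], [-0.0574, 0.0394, 0.272])
```

```bash
python3 -c "
from station import r
o=r.get_obs();print(o)"; python3 -m jog '[[[0,0,0],[0,0,0]]]'
```

```text
{'time': 10.25, 'qpos': array([-0.44706658,  0.11317461, -0.49076639,  1.00322691,  0.20913693,
        3.14095004]), 'qd': array([-5.81676410e-01, -7.47796838e-02, -1.70046913e-01, -6.27928563e-03,
        2.39045043e-01, -2.08577676e-04]), 'joint_torque': array([ 4.06704515e+00, -3.81021810e+01,  3.13185668e+01,  5.53894266e-01,
        6.44549299e-01,  1.44035056e-06]), 'tool_pos': array([ 0.43384479, -0.13181568,  0.15756234]), 'orientation': array([-2.93243289,  0.03623816, -0.44643756]), 'ft_force': array([ 0.32664102, -0.51849393, -0.13212348]), 'torque': array([-0.1585984 ,  0.03326474,  0.05892031]), 'opening': 0.0005846042850514478}
time: 10.33
tool_pos: [0.4318, -0.1327, 0.1569]
orientation: [-2.934, 0.039, -0.449]
ft_force: [0.7, 0.5, -0.6]
opening: -0.001
```

```bash
python3 go.py .49 .01 .17 .75
```

```text
([-0.025, -0.3829, 0.0481], [-0.0653, -0.0289, -0.3814])
```

```bash
python3 -m jog '[[[-0.003,-0.03,0],[-0.01,-0.005,-0.035]],[[-0.006,-0.06,0.01],[-0.02,-0.01,-0.07]],[[-0.01,-0.1,0.02],[-0.03,-0.015,-0.11]],[[-0.015,-0.14,0.03],[-0.04,-0.02,-0.15]],[[-0.02,-0.18,0.04],[-0.05,-0.02,-0.19]],[[-0.025,-0.22,0.048],[-0.065,-0.029,-0.23]]]'; python3 go.py .49 .01 .17 .75
```

```text
time: 10.83
tool_pos: [0.4633, -0.0441, 0.1573]
orientation: [-3.111, 0.038, 0.264]
ft_force: [0.5, -0.5, -0.1]
opening: 0.005
([0.0983, -0.1141, -0.032], [-0.0124, 0.0096, -0.1548])
```

```bash
python3 go.py .545 .155 .16 1.833; python3 go.py .50 .08 .17 1.0
```

```text
([0.3265, -0.4274, -0.0062], [-0.0172, 0.002, -0.4994])
([0.1681, -0.2765, -0.0297], [-0.0137, 0.0081, -0.2343])
```

```bash
python3 -m jog '[[[0.03,-0.04,-0.01],[-0.003,0,-0.038]],[[0.06,-0.08,-0.02],[-0.006,0,-0.076]],[[0.09,-0.12,-0.03],[-0.01,0,-0.114]],[[0.12,-0.16,-0.03],[-0.013,0,-0.152]],[[0.15,-0.2,-0.03],[-0.015,0,-0.19]],[[0.18,-0.24,-0.03],[-0.017,0,-0.228]],[[0.21,-0.28,-0.03],[-0.017,0,-0.266]],[[0.24,-0.32,-0.02],[-0.017,0,-0.304]],[[0.27,-0.36,-0.02],[-0.017,0.002,-0.342]],[[0.3,-0.39,-0.01],[-0.017,0.002,-0.38]],[[0.32,-0.42,-0.006],[-0.017,0.002,-0.418]],[[0.326,-0.427,-0.006],[-0.017,0.002,-0.456]]]'; python3 go.py .545 .155 .15 1.833
```

```text
time: 11.83
tool_pos: [0.5463, 0.1563, 0.1594]
orientation: [-3.14, 0.001, 1.699]
ft_force: [-0.9, 0.9, 0.7]
opening: 0.001
([-0.0028, -0.0035, 0.0236], [-0.0006, 0.0001, -0.0426])
```

```bash
python3 -m jog '[[[-0.003,-0.003,0.023],[0,0,-0.025]],[[-0.003,-0.003,0.023],[0,0,-0.043]],[[-0.003,-0.003,0.023],[0,0,-0.043]]]'; python3 - <<'E'
from h import *
for n in("wrist","side","top"):
    c=cam(n); dump(c,n[0]+"9.pkl"); save(c,f"pics/{n}9.png",s=1.5)
E
```

```text
time: 12.08
tool_pos: [0.5442, 0.1529, 0.1502]
orientation: [-3.138, 0.001, 1.828]
ft_force: [-0.0, 0.3, 0.7]
opening: 0.001
```

View pics/wrist9.png

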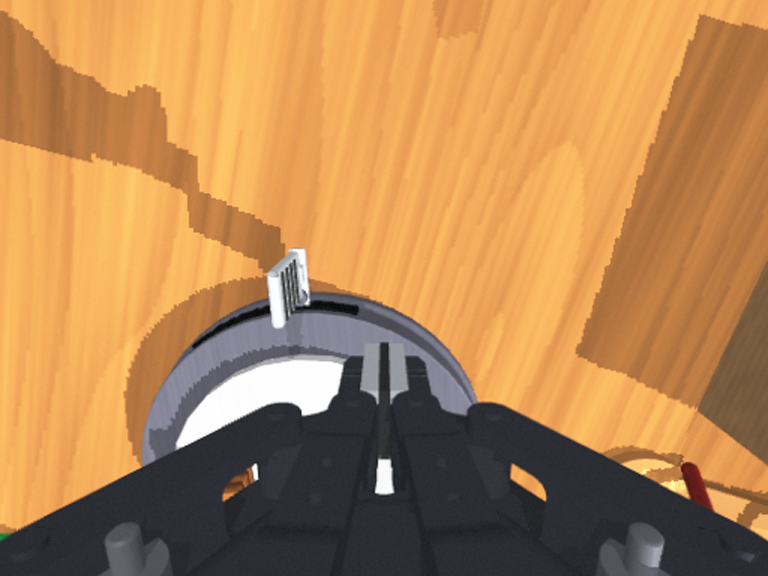

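View pics/side9.png

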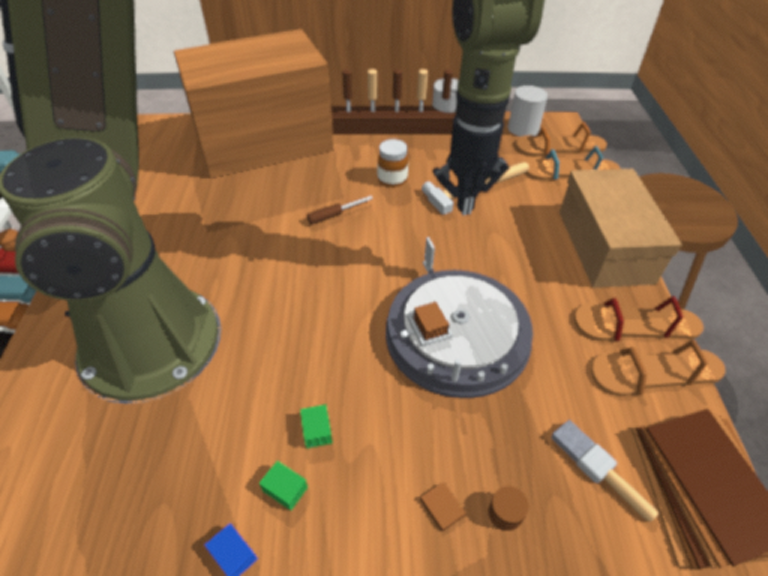

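View pics/top9.png

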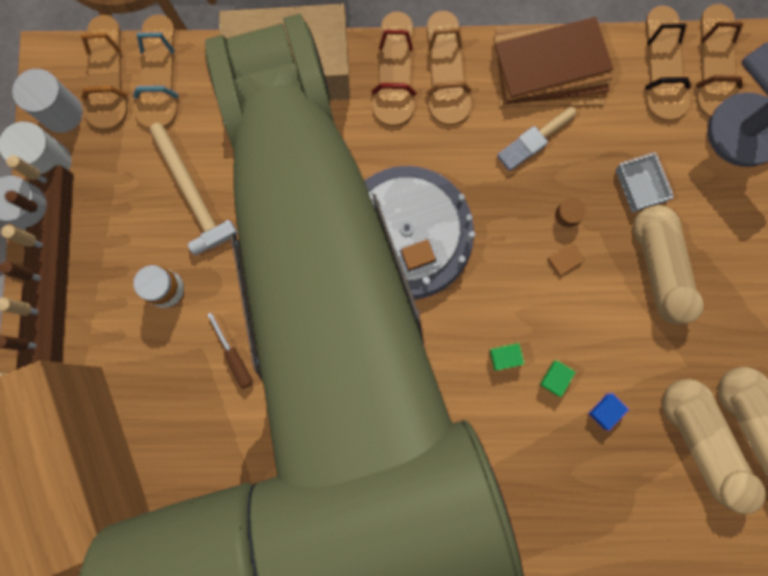

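The heel lies in the nest (side 432,319). The wrist camera shows the paddle at (268–310, 250–325) with ribs on the face towards the gripper. I'll enlarge this to get its position.

```bash
python3 - <<'E'
from h import *
c=load("w9.pkl"); save(c,"pics/l9.png",(165,155,225,225),9)
E
```

```text
(no output)
```

View pics/l9.png

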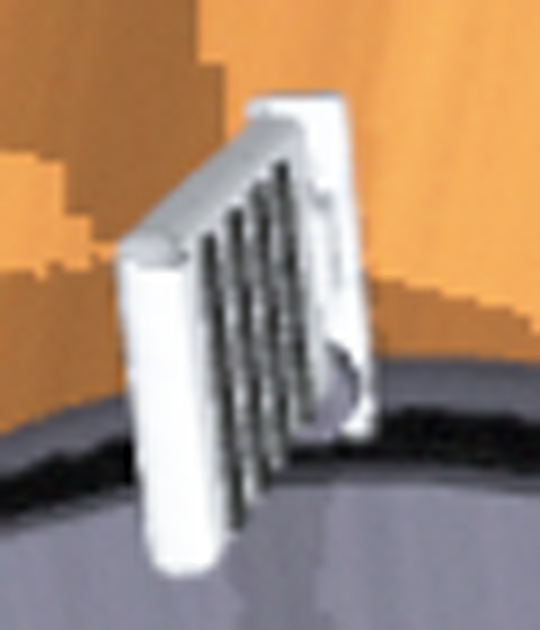

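```bash
python3 - <<'E'
from h import *
c=load("w9.pkl"); A=np.array((.533,.0045)); yaw=.34
def pr(n,u,v,z):
    p=at(c,u,v,z)[:2]-A; print(n,np.round(p+A,4),"r",round(np.hypot(*p),4),"ang-from-lever_nominal",round(np.arctan2(p[1],p[0])-yaw-np.pi/2,3))
pr("slotL",195/1.5,345/1.5,.028);pr("slotR",358/1.5,308/1.5,.028)
q=lambda x,y:(165+(x+.5)/9-.5,155+(y+.5)/9-.5)
for n,x,y in(("out -x",120,248),("out +x",190,262),("in -x",150,572),("in +x",222,565)): pr(n,*q(x,y),.088)
E
```

```text
slotL [0.434  0.0789] r 0.1238 ang-from-lever_nominal 0.586
slotR [0.5325 0.1315] r 0.127 ang-from-lever_nominal -0.336
out -x [0.4838 0.1581] r 0.1613 ang-from-lever_nominal -0.03
out +x [0.4896 0.1584] r 0.16 ang-from-lever_nominal -0.065
in -x [0.4914 0.1309] r 0.1331 ang-from-lever_nominal -0.022
in +x [0.4971 0.1331] r 0.1335 ang-from-lever_nominal -0.068
```

```bash
python3 go.py .5247 .1545 .048 1.86
```

```text
([0.018, -0.0463, 0.2582], [-0.0006, 0.0004, -0.0114])
```

```bash
python3 -m jog '[[[0.018,-0.03,0.05],[0,0,-0.011]],[[0.018,-0.045,0.11],[0,0,-0.011]],[[0.018,-0.046,0.17],[0,0,-0.011]],[[0.018,-0.046,0.22],[0,0,-0.011]],[[0.018,-0.046,0.25],[0,0,-0.011]],[[0.018,-0.046,0.258],[0,0,-0.011]],[[0.018,-0.046,0.258],[0,0,-0.011]]]'; python3 - <<'E'
from h import *
c=cam("wrist"); dump(c,"w10.pkl"); save(c,"pics/w10.png",s=1.5)
E
```

```text
time: 12.82
tool_pos: [0.5239, 0.1537, 0.0476]
orientation: [-3.138, 0.001, 1.859]
ft_force: [-0.2, -0.4, 0.1]
opening: 0.002
```

View pics/w10.png

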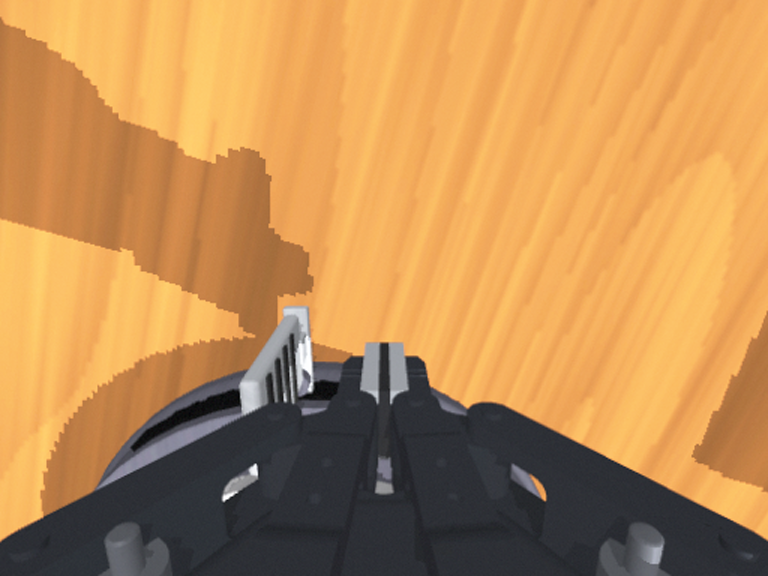

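The paddle (243–300, 315–410) is left of the shut fingers. I'll raise the tool 14 mm so only the fingertips meet it, then approach.

```bash
python3 -m jog '[[[0,0,-0.03],[0,0,0]],[[0,-0.005,-0.036],[0,0,0]],[[0,-0.015,-0.036],[0,0,0]],[[0,-0.02,-0.036],[0,0,0]],[[0,-0.025,-0.036],[0,0,0]],[[0,-0.025,-0.036],[0,0,0]]]'; python3 - <<'E'
from h import *
c=cam("wrist"); save(c,"pics/w11.png",s=1.5)
E
```

```text
time: 13.37
tool_pos: [0.5141, 0.1508, 0.0626]
orientation: [-3.139, 0.001, 1.859]
ft_force: [0.2, -0.4, -0.4]
opening: -0.0
```

View pics/w11.png

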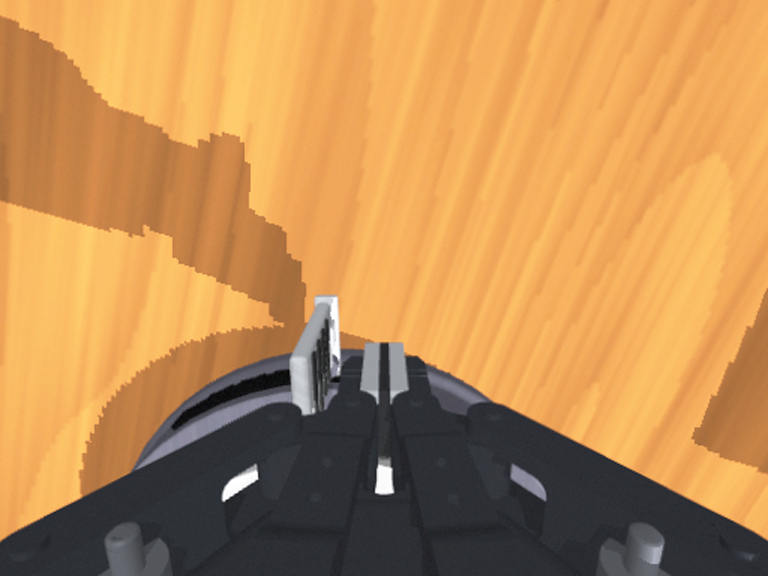

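```bash
python3 -m jog '[[[0,-0.005,0],[0,0,0]],[[0,-0.01,0],[0,0,0]],[[0,-0.01,0],[0,0,0]]]'; python3 -m jog '[[[0,-0.005,0],[0,0,0]],[[0,-0.005,0],[0,0,0]]]';python3 -m jog '[[[0,-0.005,0],[0,0,0]],[[0,-0.005,0],[0,0,0]]]'
```

```text
time: 13.67
tool_pos: [0.5105, 0.1497, 0.0625]
orientation: [-3.139, 0.001, 1.859]
ft_force: [-0.4, 0.3, -0.6]
opening: -0.001
time: 13.83
tool_pos: [0.5087, 0.1491, 0.0626]
orientation: [-3.139, 0.001, 1.86]
ft_force: [-0.7, -0.4, 0.5]
opening: 0.001
time: 14.0
tool_pos: [0.5068, 0.1486, 0.0627]
orientation: [-3.139, 0.001, 1.86]
ft_force: [0.2, -0.5, -0.6]
opening: 0.001
```

```bash
for i in 1 2; do :; done; python3 -m jog '[[[0,-0.0025,0],[0,0,0]],[[0,-0.005,0],[0,0,0]],[[0,-0.005,0],[0,0,0]]]'; python3 -m jog '[[[0,-0.0025,0],[0,0,0]],[[0,-0.005,0],[0,0,0]],[[0,-0.005,0],[0,0,0]]]'; python3 -m jog '[[[0,-0.0025,0],[0,0,0]],[[0,-0.005,0],[0,0,0]],[[0,-0.005,0],[0,0,0]]]'
```

```text
time: 14.25
tool_pos: [0.5057, 0.1482, 0.0629]
orientation: [-3.141, 0.001, 1.859]
ft_force: [0.4, 0.5, -0.4]
opening: -0.001
time: 14.5
tool_pos: [0.5035, 0.1476, 0.0629]
orientation: [-3.14, 0.001, 1.859]
ft_force: [1.2, -0.1, -0.8]
opening: -0.001
time: 14.75
tool_pos: [0.5013, 0.1469, 0.0628]
orientation: [-3.14, 0.001, 1.86]
ft_force: [1.5, 1.0, -0.3]
opening: 0.002
```

```bash
python3 -m jog '[[[0,-0.0025,0],[0,0,0]],[[0,-0.005,0],[0,0,0]],[[0,-0.005,0],[0,0,0]]]'; python3 - <<'E'
from h import *
c=cam("wrist"); save(c,"pics/w12.png",(150,180,300,300),5)
o=r.get_obs();print(o["ft_force"])
E
```

```text
time: 15.0
tool_pos: [0.4993, 0.1463, 0.0628]
orientation: [-3.14, 0.001, 1.859]
ft_force: [2.0, -0.6, 0.1]
opening: -0.0
[ 1.98719194  0.06334489 -0.10923786]
```

View pics/w12.png

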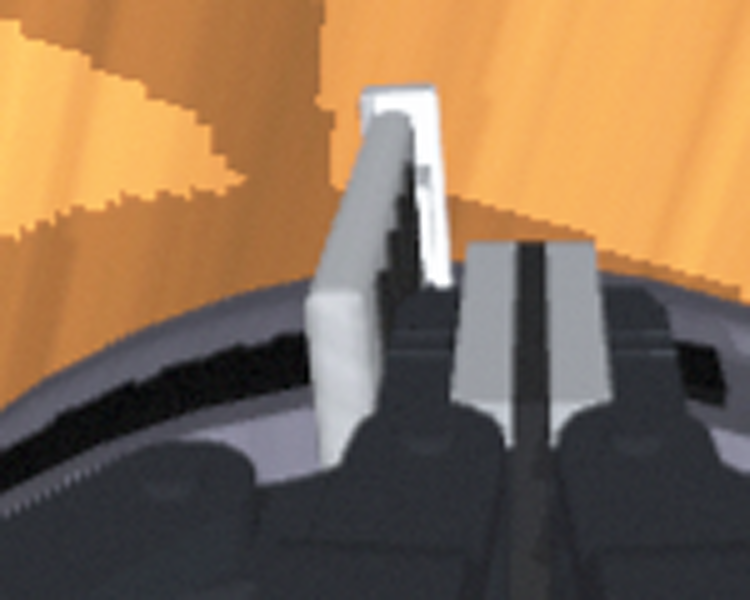

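```bash
cat > arc.py <<'E'
from h import *
import sys
A=np.array((.533,.0045,0))
o=r.get_obs(); p=o["tool_pos"]; Rt=R.from_euler("xyz",[np.pi,0,o["orientation"][2]])
for D in map(float,sys.argv[1:]):
    q=R.from_rotvec([0,0,D]); d=q.apply(p-A)-(p-A); print(D,np.round(Rt.inv().apply(d)/.4,4).tolist(),round(-D/np.pi,4))
print(p,o["orientation"][2],np.hypot(*(p-A)[:2]))
E
python3 arc.py .04 .08 .12 .16 .2 .22 .24
```

```text
0.04 [0.0005, -0.0146, -0.0] -0.0127
0.08 [0.0005, -0.0291, -0.0] -0.0255
0.12 [-0.0001, -0.0437, -0.0] -0.0382
0.16 [-0.0014, -0.0582, -0.0] -0.0509
0.2 [-0.0031, -0.0727, -0.0] -0.0637
0.22 [-0.0043, -0.0799, -0.0] -0.07
0.24 [-0.0055, -0.0871, -0.0] -0.0764
[0.49948274 0.1463617  0.06281176] 1.8595635212707133 0.145767444552454
```

```bash
python3 -m jog '[[[0,-0.005,0],[0,0,-0.004]],[[0.0005,-0.01,0],[0,0,-0.009]],[[0.0005,-0.0146,0],[0,0,-0.0127]],[[0.0005,-0.022,0],[0,0,-0.019]],[[0.0005,-0.029,0],[0,0,-0.0255]],[[0.0005,-0.0291,0],[0,0,-0.0255]]]';  python3 -m jog '[[[0,-0.005,0],[0,0,-0.004]],[[0,-0.01,0],[0,0,-0.009]],[[0,-0.0146,0],[0,0,-0.0127]],[[0,-0.0146,0],[0,0,-0.0127]]]'; python3 arc.py .03 .04 .05 .06 .07 .08 .09 .1 .11 .12
```

```text
time: 15.55
tool_pos: [0.4907, 0.1439, 0.0636]
orientation: [3.139, 0.002, 1.941]
ft_force: [8.2, 1.8, -3.8]
opening: -0.0
time: 15.88
tool_pos: [0.4847, 0.1419, 0.0634]
orientation: [3.14, 0.001, 1.981]
ft_force: [5.7, 3.0, -2.5]
opening: 0.001
0.03 [0.0006, -0.0109, -0.0] -0.0095
0.04 [0.0008, -0.0145, -0.0] -0.0127
0.05 [0.0009, -0.0182, -0.0] -0.0159
0.06 [0.0009, -0.0218, -0.0] -0.0191
0.07 [0.0009, -0.0255, -0.0] -0.0223
0.08 [0.0009, -0.0291, -0.0] -0.0255
0.09 [0.0009, -0.0328, -0.0] -0.0286
0.1 [0.0008, -0.0364, -0.0] -0.0318
0.11 [0.0007, -0.04, -0.0] -0.035
0.12 [0.0005, -0.0437, -0.0] -0.0382
[0.48468747 0.14193321 0.06341794] 1.9808943779422088 0.14567767983343727
```

```bash
python3 -m jog '[[[0.0003,-0.0055,0],[0,0,-0.005]],[[0.0006,-0.0109,0],[0,0,-0.0095]],[[0.0008,-0.0164,0],[0,0,-0.0143]],[[0.0009,-0.0218,0],[0,0,-0.0191]],[[0.0009,-0.0273,0],[0,0,-0.024]],[[0.0009,-0.031,0],[0,0,-0.027]],[[0.0009,-0.031,0],[0,0,-0.027]]]'; cat > see.py <<'E'
from h import *
import sys
o=r.get_obs();p=o["tool_pos"]-np.array((.533,.0045,0))
print("phi",round(np.arctan2(p[1],p[0])-1.7668,4),o["ft_force"].round(1))
c=cam("side"); save(c,f"pics/{sys.argv[1]}.png",(245,140,370,280),4.2)
E
python3 see.py s13; python3 arc.py .01 .02 .03 .04
```

```text
time: 16.47
tool_pos: [0.4709, 0.1365, 0.0628]
orientation: [-3.139, 0.001, 2.065]
ft_force: [1.7, 1.2, -0.7]
opening: 0.005
phi 0.2437 [ 1.7  1.2 -0.7]
0.01 [0.0002, -0.0036, -0.0] -0.0032
0.02 [0.0003, -0.0073, -0.0] -0.0064
0.03 [0.0004, -0.0109, -0.0] -0.0095
0.04 [0.0005, -0.0146, -0.0] -0.0127
[0.47091889 0.13646026 0.06281257] 2.0644450516517434 0.14583406692248052
```

View pics/s13.png

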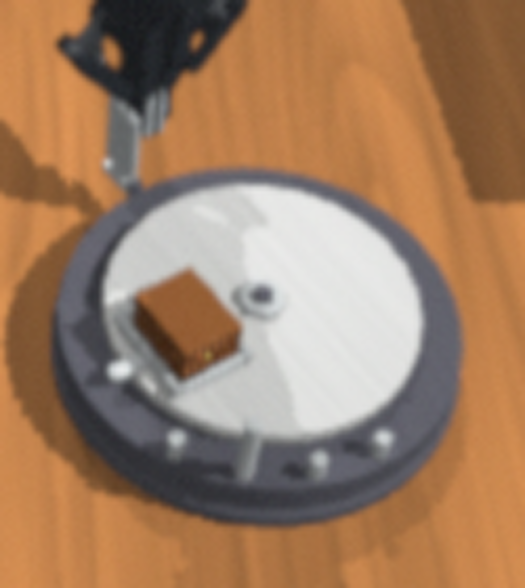

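```bash
cat > pred.py <<'E'
from h import *
s=load("side0.pkl");q=np.load("stand.npy")
for k in range(4):
    a=q[2]+np.pi+np.radians(20*k)
    for z in (.05,):
        u=proj(s,(q[0]+.105*np.cos(a),q[1]+.105*np.sin(a),.052)); v=proj(s,(q[0]+.058*np.cos(a),q[1]+.058*np.sin(a),.078))
        print(k,"pointer",np.round((u-(245,140))*4.2),"heeltop",np.round((v-(245,140))*4.2))
E
python3 pred.py
```

```text
0 pointer [ 95. 348.] heeltop [173. 296.]
1 pointer [130. 393.] heeltop [193. 320.]
2 pointer [184. 427.] heeltop [223. 338.]
3 pointer [248. 445.] heeltop [258. 348.]
```

```bash
python3 see.py s14; python3 see.py s15
```

```text
phi 0.2437 [ 3.2  0.6 -0.4]
phi 0.2431 [ 2.7  0.4 -0.9]
```

View pics/s15.png

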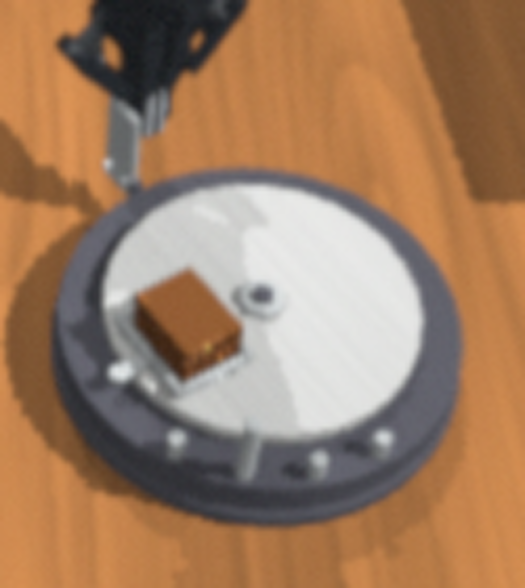

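```bash
python3 -m jog '[[[0.0001,-0.0018,0],[0,0,-0.0016]],[[0.0002,-0.0036,0],[0,0,-0.0032]],[[0.0002,-0.0036,0],[0,0,-0.0032]]]'; python3 see.py s16
```

```text
time: 16.87
tool_pos: [0.4696, 0.1359, 0.0627]
orientation: [-3.139, 0.001, 2.075]
ft_force: [1.9, 0.7, 0.5]
opening: -0.001
phi 0.2538 [1.9 0.7 0.5]
```

View pics/s16.png

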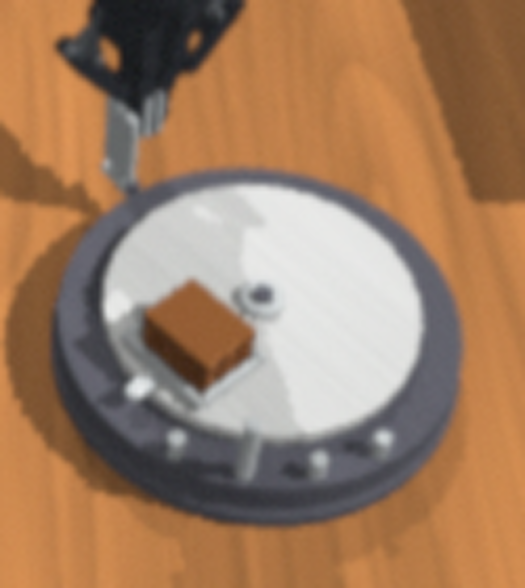

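The table snapped one notch: the pointer is now at (138,387), against (107,346) at the start. I'll back off fully.

```bash
python3 arc.py -.04 -.08 -.12 -.16 -.2 -.24 -.29
```

```text
-0.04 [-0.0011, 0.0145, 0.0] 0.0127
-0.08 [-0.0028, 0.029, 0.0] 0.0255
-0.12 [-0.005, 0.0434, 0.0] 0.0382
-0.16 [-0.0078, 0.0578, -0.0] 0.0509
-0.2 [-0.0112, 0.0719, 0.0] 0.0637
-0.24 [-0.0152, 0.086, 0.0] 0.0764
-0.29 [-0.0209, 0.1033, 0.0] 0.0923
[0.46969056 0.13591357 0.06273615] 2.0744404210045766 0.14586847220095708
```

```bash
python3 -m jog '[[[-0.001,0.0145,0],[0,0,0.0127]],[[-0.003,0.029,0],[0,0,0.0255]],[[-0.005,0.0434,0],[0,0,0.0382]],[[-0.008,0.0578,0],[0,0,0.0509]],[[-0.011,0.072,0],[0,0,0.0637]],[[-0.015,0.086,0],[0,0,0.0764]],[[-0.021,0.1033,0],[0,0,0.0923]],[[-0.021,0.1033,0],[0,0,0.0923]],[[-0.021,0.1033,0],[0,0,0.0923]],[[-0.021,0.1033,0],[0,0,0.0923]],[[-0.021,0.1033,0],[0,0,0.0923]]]'; python3 see.py s17; python3 arc.py .04 .08 .12 .16 .2 .24 .26 .27 .28 .285 .29
python3 - <<'E'
from h import *
c=cam("wrist"); save(c,"pics/w17.png",(150,180,300,300),4)
E
```

```text
time: 17.83
tool_pos: [0.5094, 0.1483, 0.0625]
orientation: [-3.139, 0.002, 1.785]
ft_force: [0.5, -0.4, -0.4]
opening: -0.001
phi -0.0334 [ 0.5 -0.4 -0.4]
0.04 [0.0005, -0.0146, -0.0] -0.0127
0.08 [0.0004, -0.0291, -0.0] -0.0255
0.12 [-0.0003, -0.0437, -0.0] -0.0382
0.16 [-0.0016, -0.0582, -0.0] -0.0509
0.2 [-0.0034, -0.0727, -0.0] -0.0637
0.24 [-0.0059, -0.087, -0.0] -0.0764
0.26 [-0.0073, -0.0942, -0.0] -0.0828
0.27 [-0.0081, -0.0977, -0.0] -0.0859
0.28 [-0.0089, -0.1013, 0.0] -0.0891
0.285 [-0.0093, -0.1031, 0.0] -0.0907
0.29 [-0.0097, -0.1048, 0.0] -0.0923
[0.50954799 0.14833953 0.0625953 ] 1.7850672010879833 0.1457388281774409
```

View pics/s17.png

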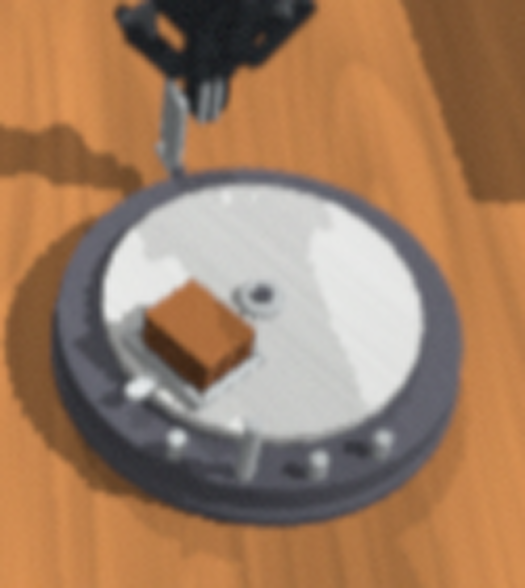

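View pics/w17.png

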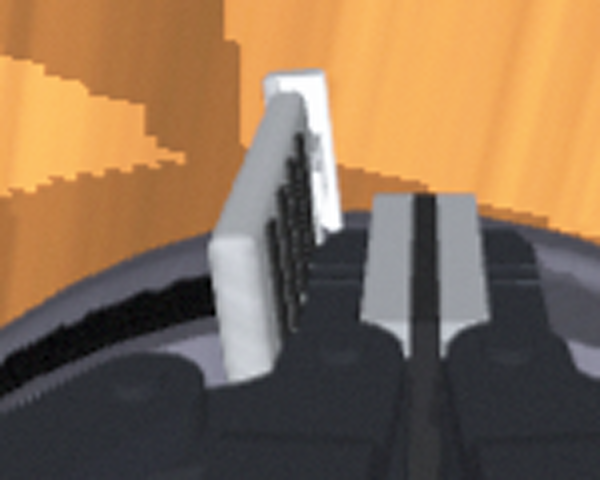

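The lever sprang back with a gap to the fingers, and the table holds at notch 1. Second stroke follows.

```bash
python3 -m jog '[[[0.0003,-0.008,0],[0,0,-0.006]],[[0.0005,-0.0146,0],[0,0,-0.0127]],[[0.0005,-0.022,0],[0,0,-0.019]],[[0.0004,-0.0291,0],[0,0,-0.0255]],[[0,-0.0364,0],[0,0,-0.032]],[[-0.0003,-0.0437,0],[0,0,-0.0382]],[[-0.001,-0.051,0],[0,0,-0.0446]],[[-0.0016,-0.0582,0],[0,0,-0.0509]],[[-0.0025,-0.0655,0],[0,0,-0.0573]],[[-0.0034,-0.0727,0],[0,0,-0.0637]],[[-0.0046,-0.08,0],[0,0,-0.07]],[[-0.0046,-0.08,0],[0,0,-0.07]]]'; python3 see.py s18; python3 arc.py .02 .04 .05 .06 .065 .07
```

```text
time: 18.93
tool_pos: [0.4806, 0.1406, 0.0634]
orientation: [3.14, 0.001, 2.006]
ft_force: [4.5, 1.6, -1.9]
opening: -0.004
phi 0.1717 [ 4.5  1.6 -1.9]
0.02 [0.0004, -0.0073, -0.0] -0.0064
0.04 [0.0007, -0.0146, -0.0] -0.0127
0.05 [0.0008, -0.0182, -0.0] -0.0159
0.06 [0.0008, -0.0219, -0.0] -0.0191
0.065 [0.0008, -0.0237, -0.0] -0.0207
0.07 [0.0008, -0.0255, -0.0] -0.0223
[0.48053067 0.14054926 0.06330104] 2.0057073857994125 0.14581642722140126
```

```bash
python3 -m jog '[[[0.0003,-0.005,0],[0,0,-0.0043]],[[0.0005,-0.01,0],[0,0,-0.0087]],[[0.0007,-0.0146,0],[0,0,-0.0127]],[[0.0008,-0.0182,0],[0,0,-0.0159]],[[0.0008,-0.0219,0],[0,0,-0.0191]],[[0.0008,-0.0237,0],[0,0,-0.0207]],[[0.0008,-0.024,0],[0,0,-0.021]],[[0.0008,-0.024,0],[0,0,-0.021]]]'; python3 see.py s19;  python3 arc.py .005 .01
```

```text
time: 19.65
tool_pos: [0.4701, 0.1362, 0.0628]
orientation: [-3.139, 0.001, 2.07]
ft_force: [0.7, -0.4, -0.5]
opening: -0.001
phi 0.2495 [ 0.7 -0.4 -0.5]
0.005 [0.0001, -0.0018, -0.0] -0.0016
0.01 [0.0002, -0.0036, -0.0] -0.0032
[0.47005734 0.13611301 0.06274912] 2.0703002584052674 0.14588955614856206
```

View pics/s19.png

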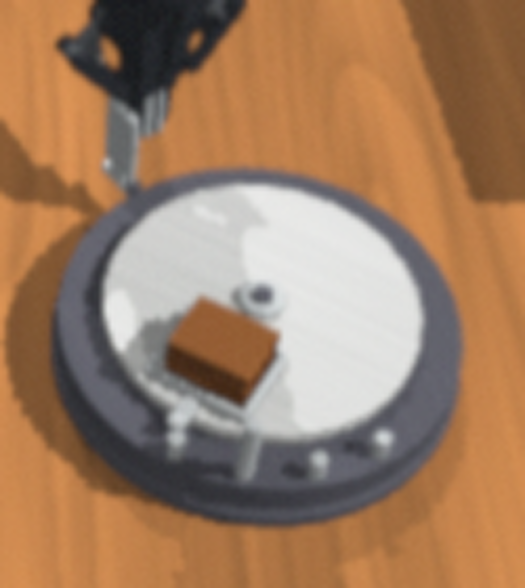

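```bash
python3 see.py s20; python3 see.py s21; cd pics; python3 -c "
import cv2,numpy as np
a=cv2.imread('s19.png');b=cv2.imread('s21.png');print(np.abs(a.astype(int)-b).mean())"
```

```text
phi 0.2501 [0.6 0.9 0.2]
phi 0.25 [1.6 1.1 0.3]
1.74893532015981
```

View pics/s21.png

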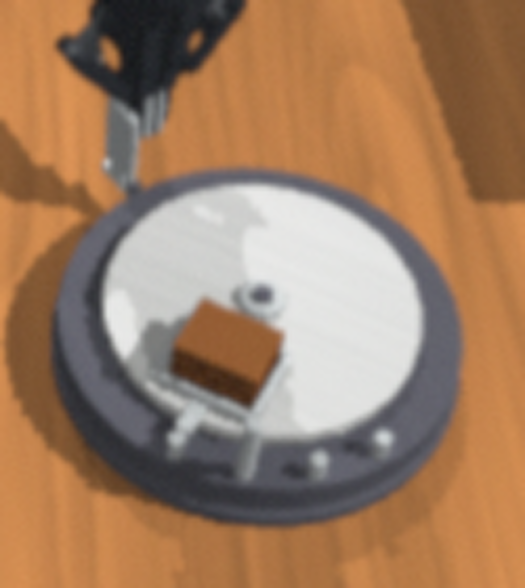

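Notch 2: the pointer now stands at the first post. I'll back off for the third stroke.

```bash
python3 -m jog '[[[-0.001,0.0145,0],[0,0,0.0127]],[[-0.003,0.029,0],[0,0,0.0255]],[[-0.005,0.0434,0],[0,0,0.0382]],[[-0.008,0.0578,0],[0,0,0.0509]],[[-0.011,0.072,0],[0,0,0.0637]],[[-0.015,0.086,0],[0,0,0.0764]],[[-0.021,0.1033,0],[0,0,0.0923]],[[-0.021,0.1033,0],[0,0,0.0923]],[[-0.021,0.1033,0],[0,0,0.0923]],[[-0.021,0.1033,0],[0,0,0.0923]],[[-0.021,0.1033,0],[0,0,0.0923]]]'; python3 see.py s22; python3 arc.py .04 .08 .12 .16 .2 .22 .24
python3 - <<'E'
from h import *
c=cam("wrist"); save(c,"pics/w22.png",(150,180,300,300),4)
E
```

```text
time: 20.72
tool_pos: [0.51, 0.1483, 0.0625]
orientation: [-3.139, 0.002, 1.781]
ft_force: [-0.2, 0.7, 0.2]
opening: 0.002
phi -0.0374 [-0.2  0.7  0.2]
0.04 [0.0005, -0.0146, -0.0] -0.0127
0.08 [0.0004, -0.0291, -0.0] -0.0255
0.12 [-0.0003, -0.0437, -0.0] -0.0382
0.16 [-0.0016, -0.0582, -0.0] -0.0509
0.2 [-0.0035, -0.0726, -0.0] -0.0637
0.22 [-0.0046, -0.0798, -0.0] -0.07
0.24 [-0.0059, -0.087, -0.0] -0.0764
[0.51013341 0.14838572 0.06257824] 1.7809412880509812 0.14569139400428605
```

View pics/s22.png

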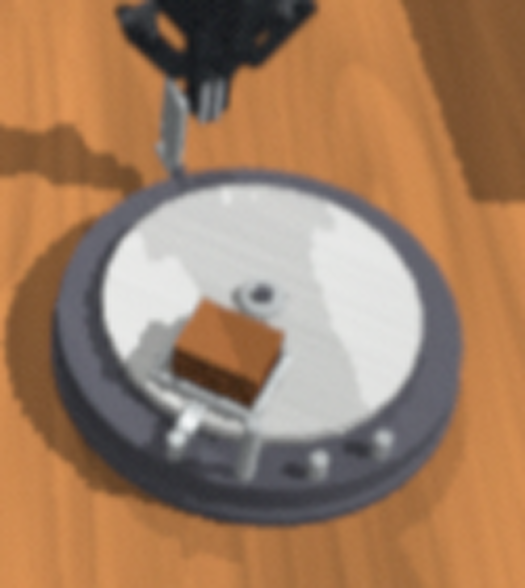

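View pics/w22.png

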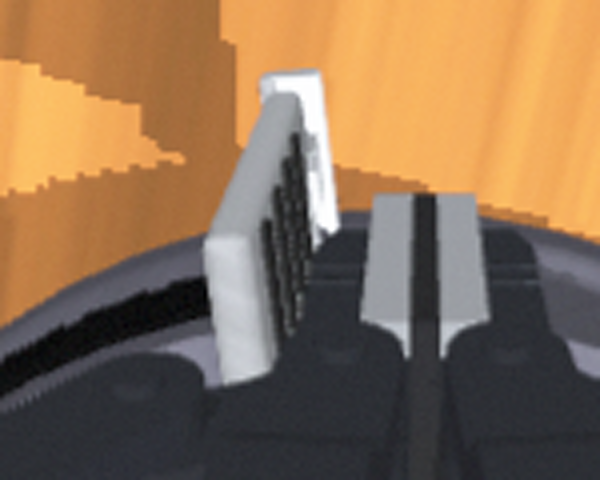

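The lever is at rest, and the table is at notch 2 (pointer at the first post). Third and last stroke.

```bash
python3 -m jog '[[[0.0003,-0.008,0],[0,0,-0.006]],[[0.0005,-0.0146,0],[0,0,-0.0127]],[[0.0005,-0.022,0],[0,0,-0.019]],[[0.0004,-0.0291,0],[0,0,-0.0255]],[[0,-0.0364,0],[0,0,-0.032]],[[-0.0003,-0.0437,0],[0,0,-0.0382]],[[-0.001,-0.051,0],[0,0,-0.0446]],[[-0.0016,-0.0582,0],[0,0,-0.0509]],[[-0.0025,-0.0655,0],[0,0,-0.0573]],[[-0.0034,-0.0727,0],[0,0,-0.0637]],[[-0.0046,-0.08,0],[0,0,-0.07]],[[-0.0046,-0.08,0],[0,0,-0.07]]]'; python3 -m jog '[[[0.0003,-0.005,0],[0,0,-0.0043]],[[0.0005,-0.01,0],[0,0,-0.0087]],[[0.0007,-0.0146,0],[0,0,-0.0127]],[[0.0008,-0.0182,0],[0,0,-0.0159]],[[0.0008,-0.0219,0],[0,0,-0.0191]],[[0.0008,-0.0237,0],[0,0,-0.0207]],[[0.0008,-0.0253,0],[0,0,-0.022]],[[0.0008,-0.0253,0],[0,0,-0.022]],[[0.0008,-0.0253,0],[0,0,-0.022]],[[0.0008,-0.0253,0],[0,0,-0.022]]]'; python3 see.py s23
```

```text
time: 21.82
tool_pos: [0.4813, 0.1408, 0.0634]
orientation: [3.14, 0.001, 2.002]
ft_force: [5.2, 3.2, -1.9]
opening: 0.001
time: 22.65
tool_pos: [0.4702, 0.1362, 0.0627]
orientation: [-3.139, 0.001, 2.069]
ft_force: [2.0, 1.5, -0.7]
opening: 0.0
phi 0.2493 [ 2.   1.5 -0.7]
```

View pics/s23.png

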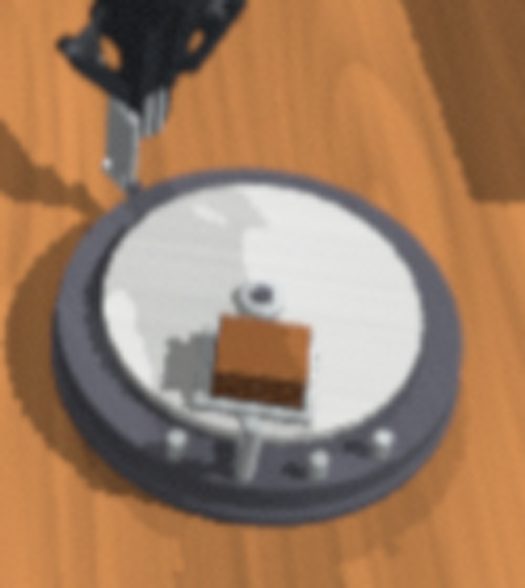

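Notch 3: the pointer stands at the tall post (250,450). I'll back off, lift clear and check.

```bash
python3 -m jog '[[[-0.001,0.0145,0],[0,0,0.0127]],[[-0.003,0.029,0],[0,0,0.0255]],[[-0.005,0.0434,0],[0,0,0.0382]],[[-0.008,0.0578,0],[0,0,0.0509]],[[-0.011,0.072,0],[0,0,0.0637]],[[-0.015,0.086,0],[0,0,0.0764]],[[-0.021,0.1033,0],[0,0,0.0923]],[[-0.021,0.12,0],[0,0,0.0923]],[[-0.021,0.14,-0.05],[0,0,0.0923]],[[-0.021,0.14,-0.15],[0,0,0.0923]],[[-0.021,0.14,-0.25],[0,0,0.0923]],[[-0.021,0.14,-0.25],[0,0,0.0923]]]'; python3 see.py s24
python3 - <<'E'
from h import *
c=cam("side"); save(c,"pics/side24.png",s=1.5)
c=cam("top"); save(c,"pics/top24.png",s=1.5)
E
```

```text
time: 23.7
tool_pos: [0.5278, 0.157, 0.1699]
orientation: [3.134, 0.001, 1.781]
ft_force: [0.9, 0.3, 0.9]
opening: 0.003
phi -0.1621 [0.9 0.3 0.9]
```

View pics/s24.png

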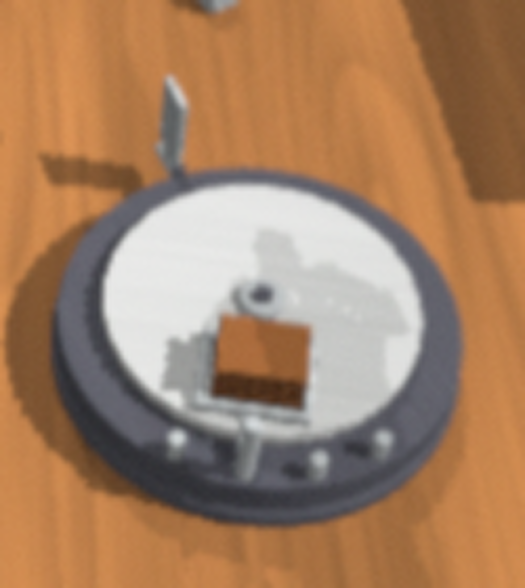

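View pics/top24.png

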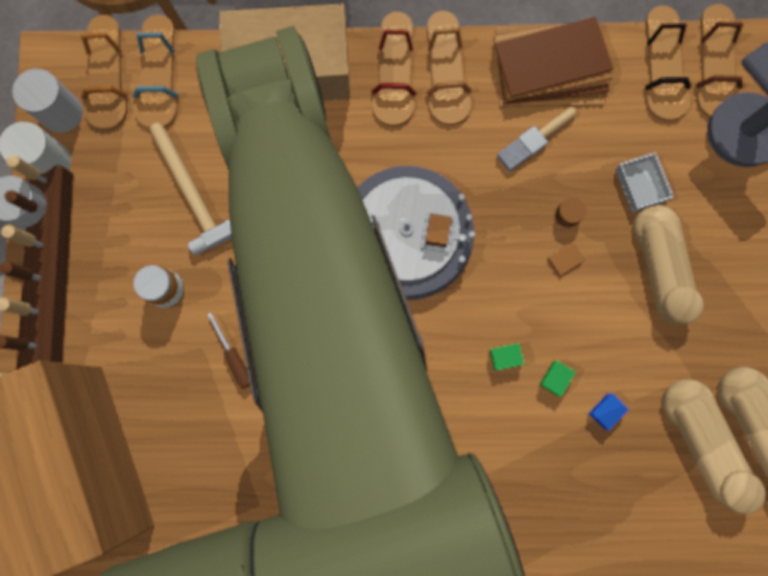

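View pics/side24.png

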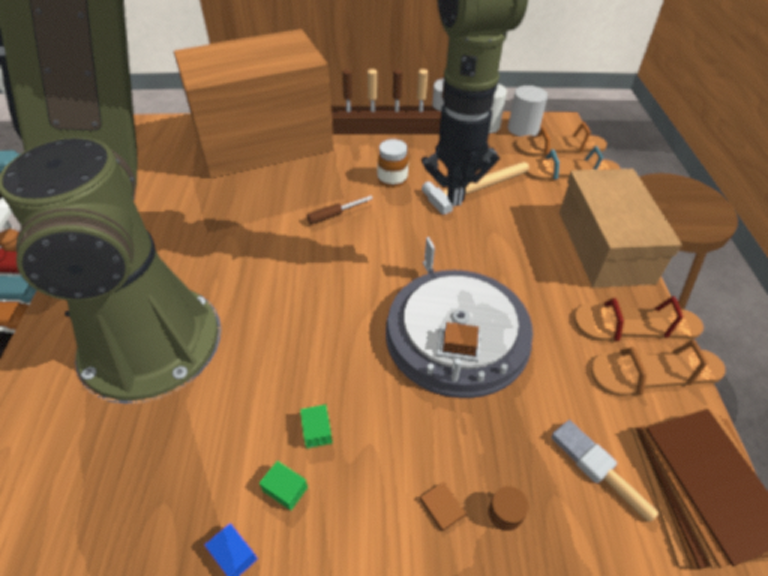

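The pointer (250,435) is in line with the tall post's foot (247,475). The heel lies flat in the nest, the lever is back at rest, the gripper is clear and the bystanders are where they were. Handing in.

```bash
python3 -m jog '[[[0,0,0],[0,0,0]],[[0,0,0],[0,0,0]],[[0,0,0],[0,0,0]]]'; python3 -c "
from station import r
print(r.close_job())"
```

```text
time: 24.1
tool_pos: [0.5229, 0.1555, 0.1613]
orientation: [-3.137, 0.002, 1.78]
ft_force: [-0.0, 0.7, -0.7]
opening: -0.0
the job is handed in; nothing more can be done
None
```

The thick brown heel block is in the nest and the pointer stands at the tall post. I handed the job in at about 24 s; it gave no verdict.

**What I did:** I loaded and released the heel, then pushed the lever through three gentle counter-clockwise strokes. Each gave one click, and I let the lever spring back fully in between. The largest force I read on the lever was about 9 N, but I only had readings at the end of each move.

**Last checks:**
- **Pointer and heel:** The side camera shows the pointer in line with the tall post and the heel flat in the nest, judged by eye.
- **Lever and gripper:** The lever is back at rest, and the gripper is clear of everything, about 10 cm higher than when it pushed the lever.
- **Other things on the bench:** The slim heel, round heel, glue jar, hammer and the blue and green blocks look unmoved.

**What disagreed or went wrong:**
- **Lever ribs:** The ribs are on the face I pushed, although the description says the ribbed side leads. I followed the stated counter-clockwise direction, and the lever's feel and the clicks confirmed it.
- **Wrist limit:** One move on the way to the lever ran the last joint to its 3.14 rad limit and took the arm off course. It touched nothing, and I went round the other way.
- **Camera fits:** The stand's position from the top and side cameras differed from the wrist camera's by about 2–3 mm. I used the wrist camera for placing the heel.

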